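Put the lathe blanks in turning order

TASK

The three wooden blanks waiting for the lathe stand on the wrong queue boards. Rearrange them so that the low rounded blank stands on the board with one dowel pin, the banded blank on the board with two pins and the stepped blank on the board with three pins, each upright and centred inside the ring on its board; the board without pins is free for parking one on the way. Leave the cup, the wax tin and the sanding block where they are.

Things in the scene. Friction and masses are not known exactly. Their poses are not given: they have to be found in the camera images.
- rounded_blank: low plain round wooden blank with a domed edge, 60 mm in diameter, 50 mm high, 0.09 kg; no step, no band. Origin: centre of its underside, z up along its axis. Starts upright on the board with two pins. Grip it across its side about 30 mm above its foot
- banded_blank: round brown wooden blank with a black band round it and a narrower top, 57 mm in diameter, 82 mm high, 0.13 kg. Origin: centre of its underside, z up along its axis. Starts upright on the board with three pins. Grip it across its side about 45 mm above its foot
- stepped_blank: round pale wooden blank with one step: foot part 62 mm in diameter and 54 mm high, on it a spigot 48 mm in diameter up to 85 mm, no band, 0.16 kg. Origin: centre of its underside, z up along its axis. Starts upright on the board with one pin. Grip it across the spigot, about 70 mm above its foot
- board_none: fixed pale wooden queue board, 120 x 96 x 12 mm, lying flat on the bench, with a thin dark ring of 80 mm inner diameter marked on its top face and no pins along the edge nearest the robot. Origin: on the bench surface under the ring's centre, so the top face is at z = +12 mm here; the board reaches from x = -72 to +48 mm and y = -48 to +48 mm, z up; empty at the start
- board_one: fixed pale wooden queue board, 120 x 96 x 12 mm, lying flat on the bench, with a thin dark ring of 80 mm inner diameter marked on its top face and one upright dark dowel pin along the edge nearest the robot. Origin: on the bench surface under the ring's centre, so the top face is at z = +12 mm here; the board reaches from x = -72 to +48 mm and y = -48 to +48 mm, z up; pins are 16 mm in diameter, stand 10 mm above the top face, centred at x = -57.5 mm, y = 0
- board_two: fixed pale wooden queue board, 120 x 96 x 12 mm, lying flat on the bench, with a thin dark ring of 80 mm inner diameter marked on its top face and two upright dark dowel pins along the edge nearest the robot. Origin: on the bench surface under the ring's centre, so the top face is at z = +12 mm here; the board reaches from x = -72 to +48 mm and y = -48 to +48 mm, z up; pins are 16 mm in diameter, stand 10 mm above the top face, centred at x = -57.5 mm, y = -16 and +16 mm
- board_three: fixed pale wooden queue board, 120 x 96 x 12 mm, lying flat on the bench, with a thin dark ring of 80 mm inner diameter marked on its top face and three upright dark dowel pins along the edge nearest the robot. Origin: on the bench surface under the ring's centre, so the top face is at z = +12 mm here; the board reaches from x = -72 to +48 mm and y = -48 to +48 mm, z up; pins are 16 mm in diameter, stand 10 mm above the top face, centred at x = -57.5 mm, y = -32, 0 and +32 mm
- cup: bystander: small open turned wooden cup, 66 mm in diameter, 55 mm high, loose. Origin: centre of its underside
- wax_tin: bystander: round metal tin of dark red wax, 66 mm in diameter, 28 mm high, loose. Origin: centre of its underside
- sanding_block: bystander: brown hardwood sanding block, 64 x 84 x 30 mm, loose, z up. Origin: centre of its underside

How it is judged (in metres and radians):
At the end, for the whole second after the job is handed in: The rounded blank stands on the one-pin board, the banded blank on the two-pin board and the stepped blank on the three-pin board: each upright (within 0.1 rad), its foot on the board's top face (within 4 mm), its axis within 12 mm of the ring's centre, and at rest (horizontal distance between rounded_blank and board_one below 0.012 m and z of rounded_blank in the frame of board_one between 0.008 and 0.016 m and angle between each of rounded_blank, banded_blank, stepped_blank's own z axis and vertical below 0.1 rad and linear speed of each of rounded_blank, banded_blank, stepped_blank below 0.02 m/s and angular speed of each of rounded_blank, banded_blank, stepped_blank below 0.2 rad/s and horizontal distance between banded_blank and board_two below 0.012 m and z of banded_blank in the frame of board_two between 0.008 and 0.016 m and horizontal distance between stepped_blank and board_three below 0.012 m and z of stepped_blank in the frame of board_three between 0.008 and 0.016 m); the robot touches nothing.
It fails at once if the cup is moved more than 25 mm (distance of cup from where it was at the start of the episode above 0.025 m).
It fails at once if the wax tin is moved more than 25 mm (distance of wax_tin from where it was at the start of the episode above 0.025 m).
It fails at once if the sanding block is moved more than 25 mm (distance of sanding_block from where it was at the start of the episode above 0.025 m).
It also fails if it takes over 104 s, if anything falls off the work surface, if the arm or the gripper's body presses on something with over 40 N, if the wrist force passes 120 N, or if a joint passes its speed limit or range.

ROBOT

A 6-joint arm with a two-finger parallel gripper is mounted at the origin on a cart in front of the work surface, level with it; the furniture and walls round the work are solid. World frame = base frame: x ahead of the robot, y to its left, z up, the work surface at z = 0. Lengths are in mm, angles in rad, forces in N, time in s.
With the tool pointing down it reaches from about 350 to 1000 mm from the base axis. Payload 7.1 kg.
Tool frame: the origin (TCP) lies midway between the tips of the shut fingers; the grasp point (between the pads) lies 19 mm behind it (ctrl.grasp_offset is the distance from the TCP to the grasp point, in mm); x points along the fingers, y is the direction in which the jaws open and shut, and the axes are right-handed (so a half turn about x gives the same grasp; the last joint's range is limited). The gripper opens to 85 mm and grips with 20 to 120 N. Pads are 22 mm wide; open, the fingers measure 114 mm over their backs; the gripper's body (76 mm by 85 mm) begins 54 mm behind the grasp point. The pads swing forward as they close: fully open they stand 13 mm farther back than shut.
Start: joints at [-1.252, 0.423, 1.63, -0, 1.089, -0.019], TCP at [207.15, -589.655, 199.919] pointing down, gripper open.
Joint ranges: [-3, 3], [-0.9, 2.11], [0.09, 2.58], [-1.31, 4.45], [0.11, 2.69], [-2.54, 2.54]. Speed limits (rad/s): [2.39, 2.39, 3.01, 3.14, 3.14, 3.14].

INTERFACE

Orientations are given as [roll, pitch, yaw] about the fixed x, y, z axes, in that order (R = Rz(yaw) Ry(pitch) Rx(roll)).
In Python, from station import readout, vision, ctrl, spotter gives the robot as it stands.
- The arm moves only by the tool play_rows, never from a script. Its argument "plan" is a list of rows, each a list of 6 numbers: the shift along the tool's x, y, z in cm, then the turn, a rotation vector about the tool's x, y, z in rad. In form: [[tx, ty, tz, wx, wy, wz], ...]. A call has 1 to 8 rows; each row shifts and turns the commanded pose from where the row before left it, along the tool's axes as they then stand; what a row does not reach is not made up. A row lasts 1/8 s, in which the tool goes at most 62.5 mm and 10.7 degrees, less where a joint would pass 70% of its speed; a pose out of reach is approached as far as the arm can. A call is refused whole if a number of a shift passes 6.25 or a number of a turn 0.188, either way. A call with a gripper value outside its range is refused whole. "grip" is the finger opening in cm, from 0 to 8.54, set as the call begins (left out, the last holds). The fingers move at their own pace and stop on an object; the grip force is fixed at half the most. Time passes only in rows, so rows that do not move let the fingers close. It gives the time, the measured TCP pose, the force and the opening at its end, in the units of the state.
- readout.get_obs(): the state, without advancing time (a new reading comes with each control period).
- vision.get_image(name): name is "side" or "top"; returns a dict with "frame" (480x640x3 uint8, red, green, blue), "fov_y" (degrees; the focal length in pixels is half the picture's height over the tangent of half this angle, whatever the lens; pixels are square), "cx", "cy" (the principal point, pixels), "rvec" (rotation vector, rad) and "tvec" (3), from world to camera coordinates, as OpenCV has them. Camera axes: x right, y down, z forward; pixel columns grow to the right and rows downward; lengths in mm; the calibration is good to about 2 mm. A picture is of the moment at which its call begins. There is no depth.
- ctrl.sign_off(): hands the job in, once; it reports no verdict.
Trained networks look in a picture, given as the dict that the camera call returned (one of the last four; its "shot" number tells which), for a name from the list of things; names that differ only in an ending like _2 or _b are one class to them, and where a whole thing is asked for, a point or a joint stands for the part that bears it (a point fixed in the world has none). Each returns a list of dicts, best first, with "p" (0 to 1); they miss things now and then, are a little off and sometimes report something else, mostly with a low value. They report only what shows in the picture. A call takes as long as a camera call.
- spotter.spot_in(picture, name): "xyz" ([x, y, z] in mm, in world coordinates, good to about 4 mm: the middle of the surface that is visible of it).
The state is a dict: "time": time; "joints": joint angles; "qd": joint speeds; "tau": joint torques, N m; "tool_pos": TCP position; "ee_rot": TCP orientation; "wrist_force": force on the tool from outside, world axes, zero at the start; "moment": the same for the moment, N m; "width": finger opening in mm.
Only numpy, scipy, OpenCV 4.12 (cv2) and the standard library are available. Lean on these libraries where they do the work, as an engineer would, in place of code of your own. Each camera call takes 0.05 s, during which the arm holds its last target.

## Working session

There is one attempt and no reset: what is moved stays moved. The work goes in short steps, Python scripts to look and compute and a tool call to move; the robot and the scene stay as the last step left them, time stands still between calls to the robot, and variables do not carry over. Pictures are saved under pics/ and viewed, and the job is handed in when it is done.

Besides the shell and the picture viewer there is one more tool, called after "Call:" as name(argument=value, ...) on one line, values as JSON. play_rows: Moves the arm, as the interface text tells. Its arguments: {"type":"object","properties":{"plan":{"type":"array","items":{"type":"array","items":{"type":"number"}}},"grip":{"type":"number"}},"required":["plan"]}

```bash
mkdir -p pics; ls; cat > h.py <<'E'
import numpy as np, cv2
from station import readout, vision, ctrl, spotter
def K(p):
    f=240/np.tan(np.radians(p["fov_y"])/2); return np.array([[f,0,p["cx"]],[0,f,p["cy"]],[0,0,1]])
def proj(p,X):
    return cv2.projectPoints(np.array(X,float).reshape(-1,3),np.array(p["rvec"],float),np.array(p["tvec"],float),K(p),None)[0].reshape(-1,2)
def ray(p,u,v,z):
    R=cv2.Rodrigues(np.array(p["rvec"],float))[0]; t=np.array(p["tvec"],float)
    c=-R.T@t; d=R.T@np.linalg.inv(K(p))@[u,v,1]
    return c+d*(z-c[2])/d[2]
def save(p,n): cv2.imwrite("pics/"+n+".png",p["frame"][:,:,::-1])
E
python3 - <<'E'
from h import *
np.set_printoptions(precision=1,suppress=True)
o=readout.get_obs(); print(o)
for c in ("top","side"):
    p=vision.get_image(c); save(p,c+"0"); print(c,p["fov_y"],p["cx"],p["cy"],{k:v for k,v in p.items() if k not in("frame",)})
    for n in "rounded_blank banded_blank stepped_blank board_none board_one board_two board_three cup wax_tin sanding_block".split():
        print(n,[(np.round(d["xyz"],0),round(d["p"],2)) for d in spotter.spot_in(p,n)][:3])
E
```

```text
pics
{'time': 0.0, 'joints': array([-1.3,  0.4,  1.6,  0. ,  1.1, -0. ]), 'qd': array([ 0.,  0.,  0.,  0., -0., -0.]), 'tau': array([  0. , -55.7, -28.2,   0. ,   0. ,   0. ]), 'tool_pos': array([ 207. , -589.1,  199.1]), 'ee_rot': array([-1.6,  1.6,  1.9]), 'wrist_force': array([ 0.5, -0.7, -0.1]), 'moment': array([-0.,  0.,  0.]), 'width': 85.32331786192184}
top 43.46254636538136 319.25551059349004 232.98313588962142 {'fov_y': 43.46254636538136, 'cx': 319.25551059349004, 'cy': 232.98313588962142, 'rvec': array([ 2.2, -2.1,  0.2]), 'tvec': array([ 113.2,  595.1, 1239.1]), 'shot': 1}
rounded_blank [(array([660.,  40.,  66.]), 0.85)]
banded_blank [(array([ 476., -123.,   85.]), 0.62)]
stepped_blank [(array([559., 240., 102.]), 0.67)]
board_none [(array([456.,  59.,  11.]), 0.6)]
board_one [(array([530., 248.,  11.]), 0.91)]
board_two [(array([633.,  48.,  14.]), 0.83)]
board_three [(array([ 452., -114.,   15.]), 0.69)]
cup [(array([ 609., -126.,   20.]), 0.73), (array([457.,  65.,  12.]), 0.19)]
wax_tin [(array([661., 216.,  27.]), 0.68)]
sanding_block [(array([553., 403.,  30.]), 0.8
[... 263 characters left out ...]

rounded_blank [(array([676.,  56.,  47.]), 0.84)]
banded_blank [(array([ 496., -122.,   53.]), 0.97)]
stepped_blank [(array([577., 258.,  58.]), 0.64)]
board_none [(array([457.,  80.,  12.]), 0.84)]
board_one [(array([585., 275.,  11.]), 0.94), (array([677., 228.,  26.]), 0.57), (array([690.,  57.,  13.]), 0.38)]
board_two [(array([ 494., -122.,   56.]), 0.65), (array([689.,  59.,  12.]), 0.57), (array([ 512., -108.,    8.]), 0.22)]
board_three [(array([ 513., -108.,   12.]), 0.57)]
cup [(array([ 611., -112.,   41.]), 0.95), (array([ 497., -122.,   52.]), 0.28)]
wax_tin [(array([674., 230.,  28.]), 0.81)]
sanding_block [(array([564., 412.,  26.]), 0.6), (array([ 614., -112.,   44.]), 0.51)]
```

View pics/top0.png

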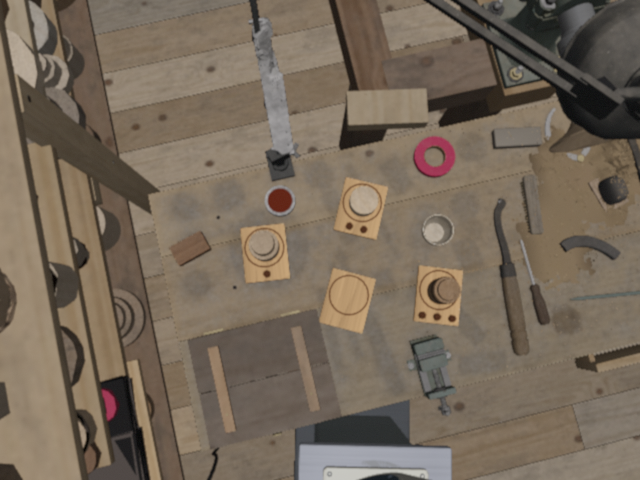

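View pics/side0.png

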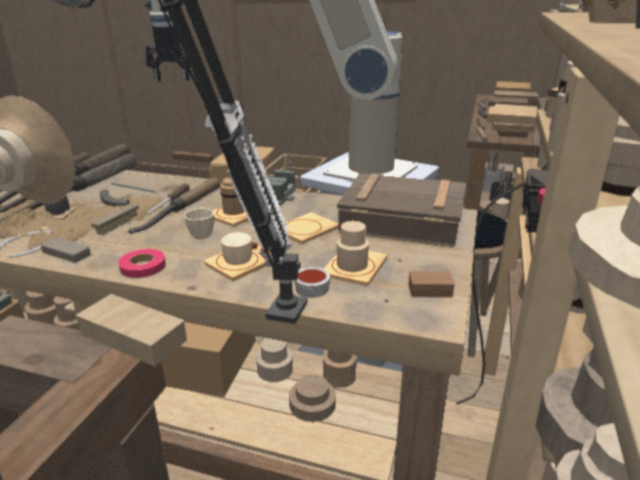

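```bash
python3 - <<'E'
from h import *
im=cv2.imread("pics/top0.png"); 
t=[cv2.resize(im[y-38:y+38,x-50:x+50],(400,300),interpolation=cv2.INTER_CUBIC) for x,y in((265,250),(360,208),(348,300),(440,294))]
cv2.imwrite("pics/z0.png",np.vstack([np.hstack(t[:2]),np.hstack(t[2:])]))
s=cv2.imread("pics/side0.png"); cv2.imwrite("pics/z1.png",cv2.resize(s[150:330,160:480],(800,450),interpolation=cv2.INTER_CUBIC))
p=vision.get_image("top");q=vision.get_image("side")
R=cv2.Rodrigues(p["rvec"])[0];print(-R.T@p["tvec"]);R=cv2.Rodrigues(q["rvec"])[0];print(-R.T@q["tvec"])
print(ray(p,280,165,0),ray(q,287,300,0))
E
```

```text
[ 424.24238154  148.01414296 1304.01884534]
[1340.77192284  666.58229346  505.74414744]
[745.80170966 221.01369977   0.        ] [7.17943610e+02 2.01225148e+02 5.68434189e-14]
```

View pics/z0.png

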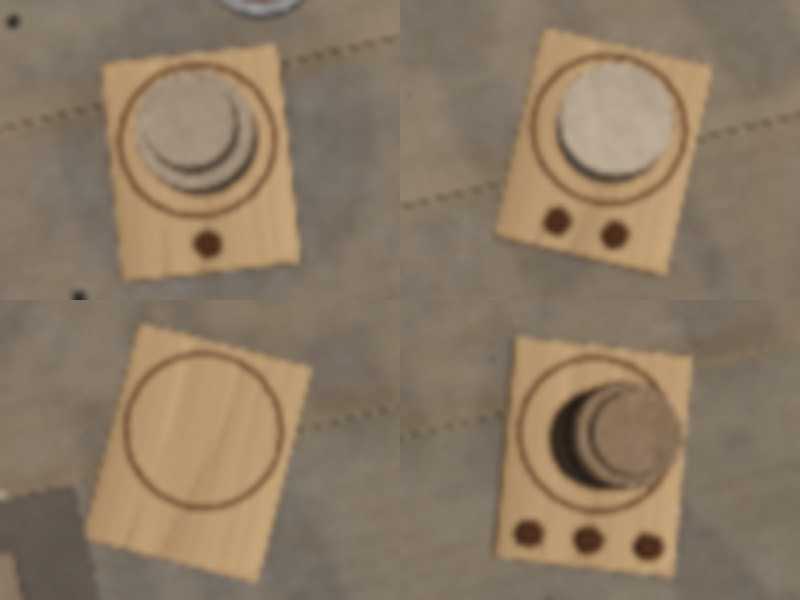

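View pics/z1.png

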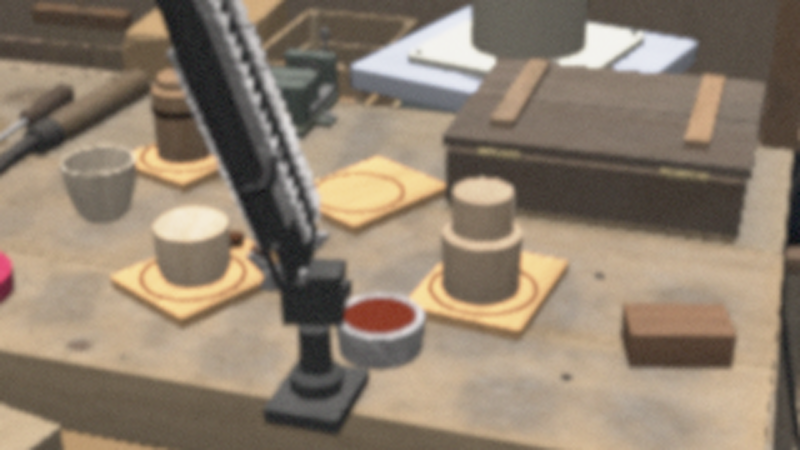

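```bash
cat > ov.py <<'E'
from h import *
B={}
def circ(c,r,z): 
    a=np.linspace(0,2*np.pi,60); return np.c_[c[0]+r*np.cos(a),c[1]+r*np.sin(a),0*a+z]
def rot(yaw): c,s=np.cos(yaw),np.sin(yaw); return np.array([[c,-s],[s,c]])
def boardlines(x,y,yaw,n):
    R=rot(yaw); o=np.array([x,y]); L=[circ(o,40,12)]
    cor=np.array([[-72,-48],[48,-48],[48,48],[-72,48],[-72,-48]])@R.T+o
    L.append(np.c_[cor,np.full(5,12)])
    for py in {0:[],1:[0],2:[-16,16],3:[-32,0,32]}[n]: L.append(circ(R@[-57.5,py]+o,8,22))
    return L
S=dict(rounded_blank=[(30,0),(30,40)],banded_blank=[(28.5,0),(28.5,60)],stepped_blank=[(31,0),(31,54),(24,54),(24,85)])
def blank(n,x,y,z0=12): return [circ((x,y),r,z0+z) for r,z in S[n]]
def crop(p,items,uv,s,w=400,h=300):
    hw,hh=int(w/s/2),int(h/s/2); u,v=int(uv[0]),int(uv[1])
    im=cv2.copyMakeBorder(p["frame"][:,:,::-1].copy(),60,60,60,60,cv2.BORDER_CONSTANT)
    im=cv2.resize(im[v+60-hh:v+60+hh,u+60-hw:u+60+hw],(w,h),interpolation=cv2.INTER_CUBIC)
    for L,col in items:
        q=(proj(p,L)-[u-hw,v-hh]+.5)*s-.5
        cv2.polylines(im,[np.round(q*8).astype(int)],False,col,1,cv2.LINE_AA,3)
    return im
E
python3 - <<'E'
from ov import *
p=vision.get_image("top");q=vision.get_image("side")
np.set_printoptions(precision=1,suppress=True)
# boards from top
f=lambda x0,y0,X,Y,z: ray(p,x0+(X+.5)/4-.5,y0+(Y+.5)/4-.5,z)[:2]
one=f(215,212,197.5,139.5,12); two=f(310,170,209,128,12); no=f(298,262,204,130,12); th=f(390,256,196,133.5,12)
p1=f(215,212,208,244,22); p2=(f(310,170,157,221,22)+f(310,170,214,236,22))/2; p3=f(390,256,188,240,22)
pn=(f(298,262,86,237,12)+f(298,262,257,283,12))/2
st=f(215,212,188,120,97); 
ba=f(390,256,237,132,94); ro=f(310,170,216,120,56)
for n,c,e in(("one",one,p1),("two",two,p2),("three",th,p3),("none",no,pn)):
    d=c-e; print(n,c,np.arctan2(d[1],d[0]),np.hypot(*d))
print("st",st,"ba",ba,"ro",ro)
# lamp line
def plane(p,a,b):
    R=cv2.Rodrigues(p["rvec"])[0]; c=-R.T@p["tvec"]; n=np.cross(ray(p,*a,0)-c,ray(p,*b,0)-c); n/=np.linalg.norm(n); return n,n@c
n1,d1=plane(p,(262,30),(284,150)); n2,d2=plane(q,(180,20),(280,245))
for z in(50,100,200,400,600,800): print(z,np.linalg.solve([n1,n2,[0,0,1]],[d1,d2,z]))
E
```

```text
one [562.1 248.2] 0.14993970233941645 57.36195639743632
two [666.8  39. ] -0.21492537798012176 58.55296604518873
three [ 481.5 -129.4] -0.11040295191743643 57.092897162289624
none [465.1  63.6] -0.22485162665043743 70.91061308275606
st [562.7 246.8] ba [ 479.2 -132.5] ro [662.9  39.1]
50 [694.9 195.5  50. ]
100 [724.5 202.3 100. ]
200 [783.7 215.9 200. ]
400 [902.1 243.  400. ]
600 [1020.5  270.2  600. ]
800 [1138.9  297.4  800. ]
```

```bash
cat >> ov.py <<'E'
B=dict(one=(562.1,248.2,.15,1),two=(666.8,39,-.215,2),three=(481.5,-129.4,-.110,3),none=(465.1,63.6,-.225,0))
def sheet(p,blanks,name):
    t=[]
    for n,b in B.items():
        it=[(L,(255,255,0)) for L in boardlines(*b)]
        for k,v in blanks.items():
            if np.hypot(v[0]-b[0],v[1]-b[1])<60: it+=[(L,(0,0,255)) for L in blank(k,*v)]
        t.append(crop(p,it,proj(p,[[b[0],b[1],30]])[0],4))
    cv2.imwrite("pics/"+name+".png",np.vstack([np.hstack(t[:2]),np.hstack(t[2:])]))
E
python3 - <<'E'
from ov import *
bl=dict(stepped_blank=(562.7,246.8),banded_blank=(479.2,-132.5),rounded_blank=(662.9,39.1))
for c in("top","side"): sheet(vision.get_image(c),bl,"o_"+c)
E
```

```text
(no output)
```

View pics/o_top.png

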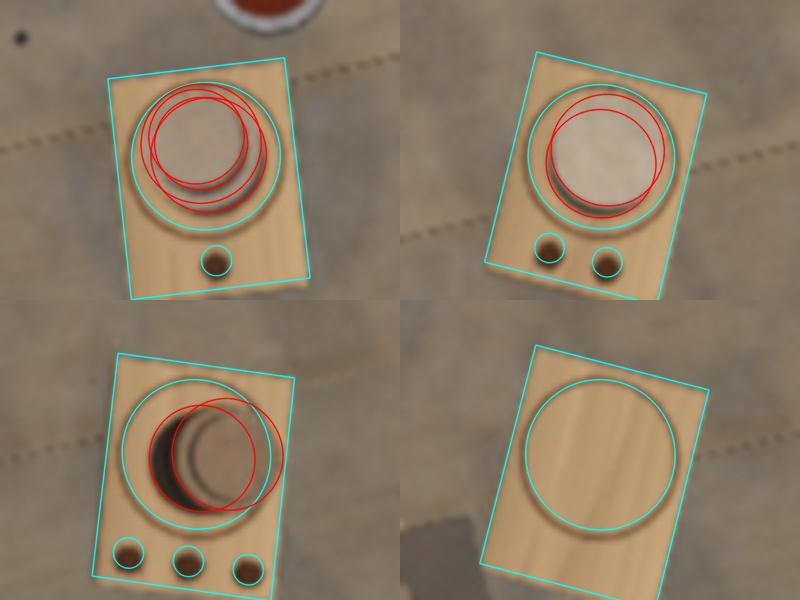

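View pics/o_side.png

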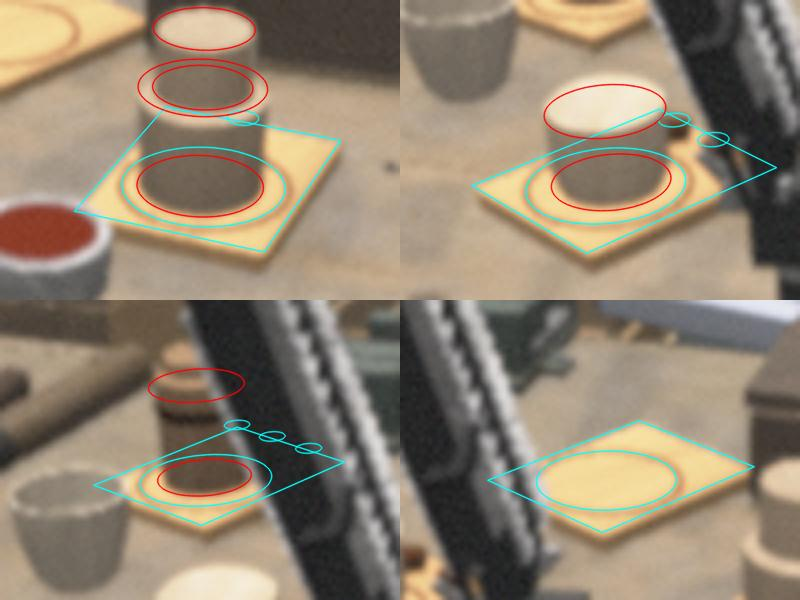

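```bash
sed -i 's/w=400,h=300/w=400,h=304/' ov.py; python3 - <<'E'
from ov import *
bl=dict(stepped_blank=(562.7,246.8),banded_blank=(479.2,-132.5),rounded_blank=(662.9,39.1))
for c in("top","side"): sheet(vision.get_image(c),bl,"o_"+c)
im=[cv2.imread("pics/o_%s.png"%c) for c in("top","side")]
cv2.imwrite("pics/o_t2.png",im[0][:600]);cv2.imwrite("pics/o_s2.png",im[1][:600])
E
```

```text
(no output)
```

View pics/o_t2.png

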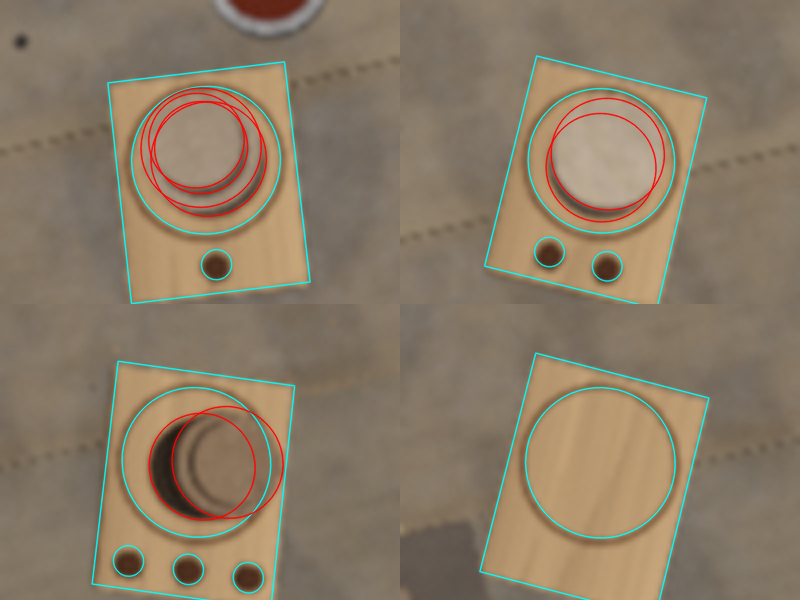

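View pics/o_s2.png

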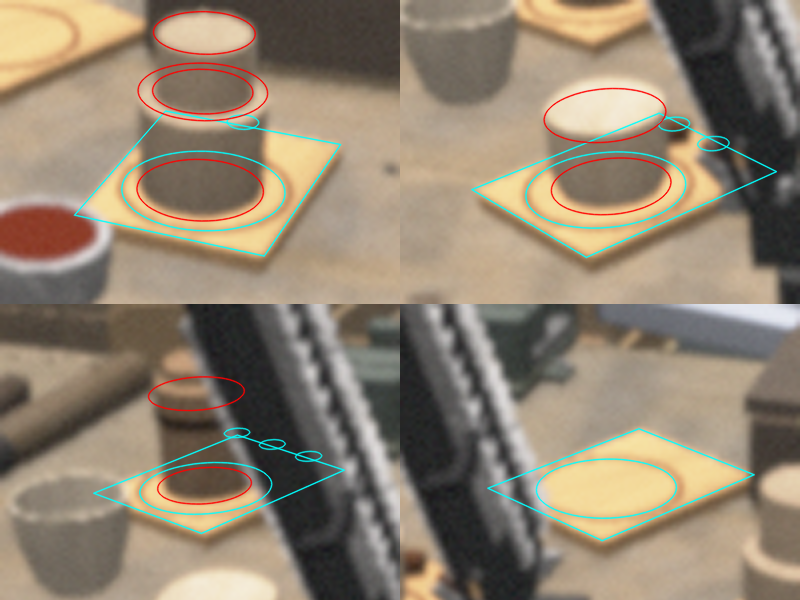

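```bash
cat > st.py <<'E'
from h import *
import sys
from scipy.spatial.transform import Rotation as Ro
np.set_printoptions(precision=3,suppress=True)
def st():
    o=readout.get_obs(); R=Ro.from_euler("xyz",o["ee_rot"]).as_matrix(); return o,R
def rows(tgt,Rt=None,tcp=True):
    o,R=st()
    d=R.T@(np.array(tgt)-o["tool_pos"])/10
    w=None if Rt is None else Ro.from_matrix(R.T@Rt).as_rotvec()
    return d,w
if __name__=="__main__":
    o,R=st(); print(o["time"],o["tool_pos"],o["width"],o["wrist_force"],"j",o["joints"]); print(R); print(ctrl.grasp_offset)
E
python3 st.py
```

```text
1.5 [ 207.176 -589.662  199.922] 85.92697526996328 [0.668 0.788 0.489] j [-1.252  0.423  1.63  -0.     1.089 -0.019]
[[ 0.     0.331 -0.943]
 [-0.    -0.943 -0.331]
 [-1.     0.     0.   ]]
18.700000000000003
```

Call:
play_rows(plan=[[0,0,0,0.112,0,0],[0,0,0,0.112,0,0],[0,0,0,0.113,0,0],[0,-2,-1.2,0,0,0],[0,-4,-2.4,0,0,0],[0,-4.5,-2.7,0,0,0],[0,-4.5,-2.7,0,0,0],[0,-4.5,-2.7,0,0,0]], grip=8.54)

```text
time: 2.5
tool_pos: [324.7, -391.9, 200.0]
ee_rot: [-2.359, 1.57, 0.786]
wrist_force: [1.7, -0.4, 0.2]
width: 85.4
```

Call:
play_rows(plan=[[0,-4.5,-2.7,0,0,0],[0,-4.5,-2.7,0,0,0],[0,-4.5,-2.7,0,0,0],[0,-4.5,-2.7,0,0,0],[0,-4.5,-2.7,0,0,0],[0,-2.5,-1.4,0,0,0],[0,-1.3,-0.6,0,0,0],[0,0,0,0,0,0]])

```text
time: 3.5
tool_pos: [478.5, -130.7, 199.9]
ee_rot: [0.084, 1.571, -3.054]
wrist_force: [-0.6, 0.5, -0.7]
width: 85.3
```

```bash
python3 st.py; python3 -c "
from st import *
print(rows([480,-131,100],np.array([[0,0,-1],[0,-1,0],[-1,0,0.]])))"
```

```text
3.5 [ 478.512 -130.659  199.892] 85.33131809456548 [-0.555  0.475 -0.75 ] j [-0.29   0.234  1.91  -0.     0.998  1.277]
[[-0.     0.003 -1.   ]
 [-0.    -1.    -0.003]
 [-1.     0.     0.   ]]
18.700000000000003
(array([ 9.989,  0.034, -0.151]), array([ 0.003,  0.   , -0.   ]))
```

Call:
play_rows(plan=[[3,0,-0.1,0.003,0,0],[3,0,-0.05,0,0,0],[3,0,0,0,0,0],[3,0,0,0,0,0],[2,0,0,0,0,0],[1.5,0,0,0,0,0],[0.7,0,0,0,0,0],[0,0,0,0,0,0]])

```text
time: 4.5
tool_pos: [480.1, -131.7, 37.9]
ee_rot: [-0.223, 1.57, 2.917]
wrist_force: [0.5, -0.7, -0.1]
width: 85.5
```

Call:
play_rows(plan=[[0,0,0,0,0,0],[0,0,0,0,0,0],[0,0,0,0,0,0],[0,0,0,0,0,0],[0,0,0,0,0,0],[0,0,0,0,0,0],[0,0,0,0,0,0],[0,0,0,0,0,0]], grip=3)

```text
time: 5.5
tool_pos: [481.2, -131.7, 39.0]
ee_rot: [2.852, 1.569, -0.292]
wrist_force: [-0.4, -0.2, 7.7]
width: 50.4
```

```bash
python3 - <<'E'
from ov import *
print(readout.get_obs()["width"])
p=vision.get_image("top");q=vision.get_image("side")
a=crop(p,[],proj(p,[[480,-131,60]])[0],4);b=crop(q,[],proj(q,[[480,-131,60]])[0],4)
cv2.imwrite("pics/g1.png",np.hstack([a,b])); print(readout.get_obs()["width"])
E
```

```text
50.35057270000692
50.46575066475187
```

View pics/g1.png

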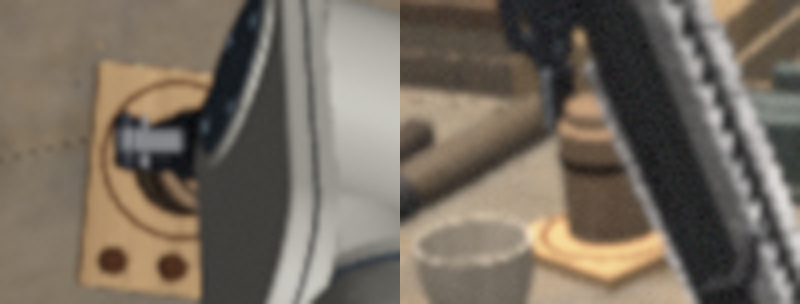

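```bash
python3 - <<'E'
from ov import *
p=vision.get_image("top");q=vision.get_image("side")
o=readout.get_obs(); print(o["tool_pos"],o["wrist_force"],o["moment"])
def bx(y,z0,z1): return np.array([[470,y,z0],[492,y,z0],[492,y,z1],[470,y,z1],[470,y,z0]])
it=[(L,(0,0,255)) for L in blank("banded_blank",480,-131)]+[(bx(-131-27,38,80),(0,255,0)),(bx(-131+27,38,80),(0,255,0))]+[(L,(255,255,0)) for L in boardlines(*B["three"])[:1]]
a=crop(p,it,proj(p,[[480,-131,60]])[0],5,400,500);b=crop(q,it,proj(q,[[480,-131,60]])[0],5,400,500)
cv2.imwrite("pics/g2.png",np.hstack([a,b]))
E
```

```text
[ 481.20310699 -131.66215561   39.05924513] [-0.28413157  0.15424921  7.82664762] [0.1118264  0.2328292  0.00613229]
```

View pics/g2.png

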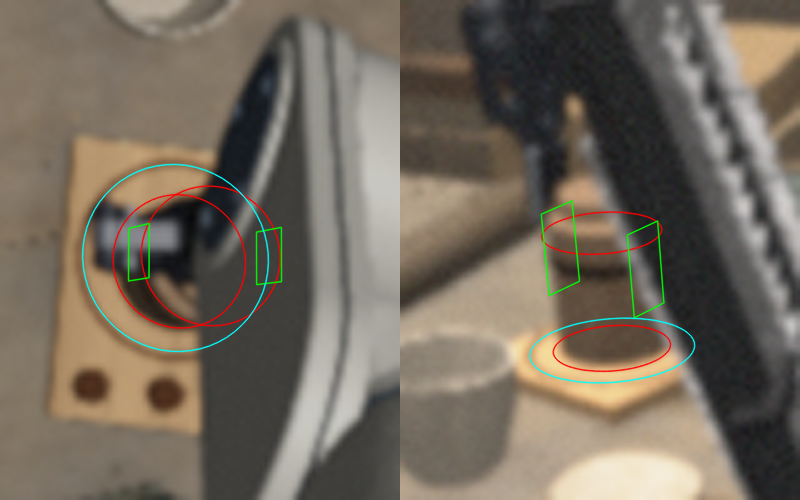

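```bash
python3 - <<'E'
from ov import *
q=vision.get_image("side")
u,v=proj(q,[[480,-131,60]])[0].astype(int)
f=lambda im: cv2.resize(im[v-30:v+30,u-20:u+20],(400,600),interpolation=cv2.INTER_CUBIC)
g=lambda im:np.clip(im.astype(float)*1.6,0,255).astype(np.uint8)
cv2.imwrite("pics/g3.png",np.hstack([g(f(q["frame"][:,:,::-1].copy())),g(f(cv2.imread("pics/side0.png")))]))
E
```

```text
(no output)
```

View pics/g3.png

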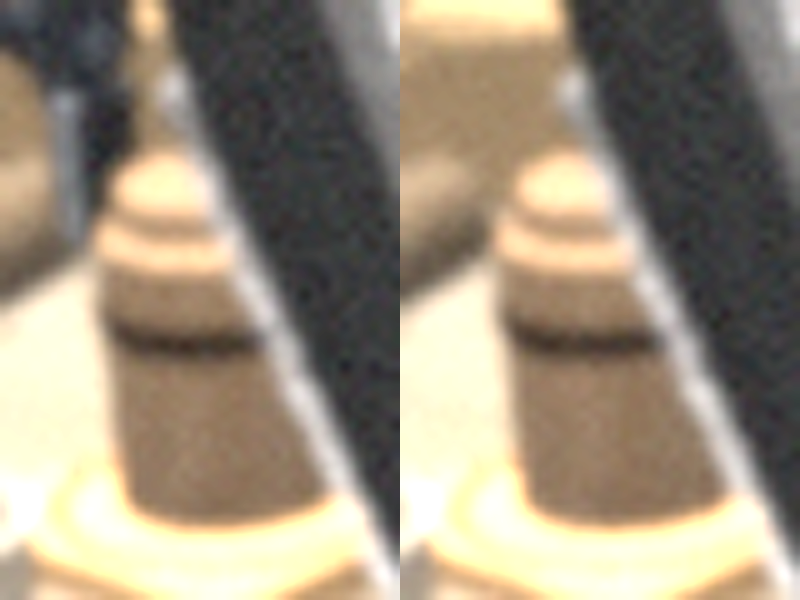

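Call:
play_rows(plan=[[-0.5,0,0,0,0,0],[-1,0,0,0,0,0],[-1.5,0,0,0,0,0],[0,0,0,0,0,0]])

```text
time: 6.25
tool_pos: [481.4, -131.8, 69.5]
ee_rot: [2.849, 1.568, -0.294]
wrist_force: [0.3, 0.4, -0.9]
width: 50.3
```

```bash
python3 - <<'E'
from ov import *
q=vision.get_image("side");p=vision.get_image("top")
u,v=proj(q,[[480,-131,60]])[0].astype(int)
f=lambda im: cv2.resize(im[v-30:v+30,u-20:u+20],(400,600),interpolation=cv2.INTER_CUBIC)
g=lambda im:np.clip(im.astype(float)*1.6,0,255).astype(np.uint8)
cv2.imwrite("pics/g4.png",np.hstack([g(f(q["frame"][:,:,::-1].copy())),crop(p,[],proj(p,[[480,-131,60]])[0],5,400,600)]))
E
```

```text
(no output)
```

View pics/g4.png

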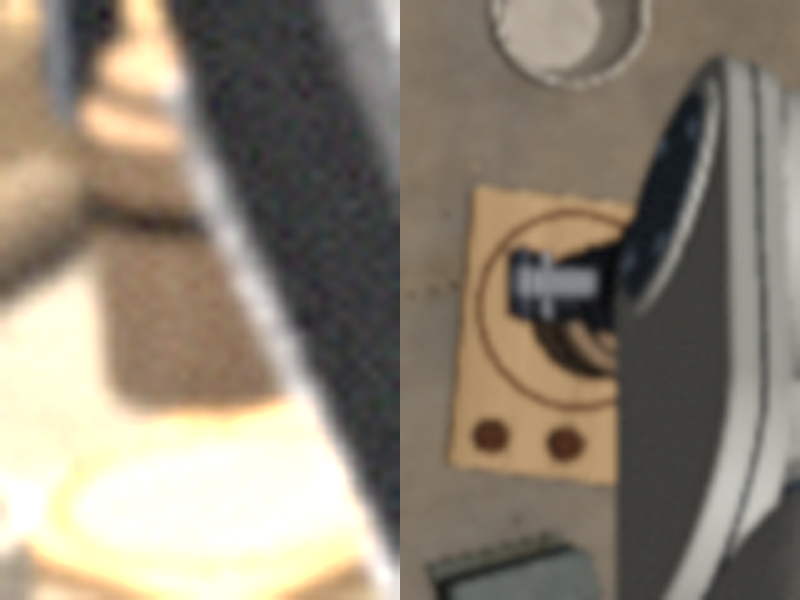

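Call:
play_rows(plan=[[-0.5,-1,0.1,0,0,0],[-0.5,-2.5,0.2,0,0,0],[0,-3.5,0.2,0,0,0],[0,-3.5,0.2,0,0,0],[0,-3.5,0.2,0,0,0],[0,-3,0.2,0,0,0],[0,-1.6,0.2,0,0,0],[0,-1,0.1,0,0,0]])

```text
time: 7.35
tool_pos: [466.3, 65.3, 77.8]
ee_rot: [0.315, 1.57, -2.827]
wrist_force: [-0.7, 0.8, -0.6]
width: 50.2
```

```bash
python3 st.py; python3 - <<'E'
from ov import *
q=vision.get_image("side");p=vision.get_image("top")
c=(465.1,63.6)
it=[(L,(255,255,0)) for L in boardlines(*B["none"])]+[(L,(0,0,255)) for L in blank("banded_blank",*c,z0=52)]
cv2.imwrite("pics/g5.png",np.hstack([crop(x,it,proj(x,[[*c,60]])[0],4,400,600) for x in(p,q)]))
E
```

```text
7.35 [466.316  65.328  77.835] 50.180720869118055 [-0.725  0.804 -0.623] j [ 0.114  0.398  2.045 -0.     0.699  1.686]
[[-0.    -0.001 -1.   ]
 [-0.    -1.     0.001]
 [-1.     0.     0.   ]]
18.700000000000003
```

View pics/g5.png

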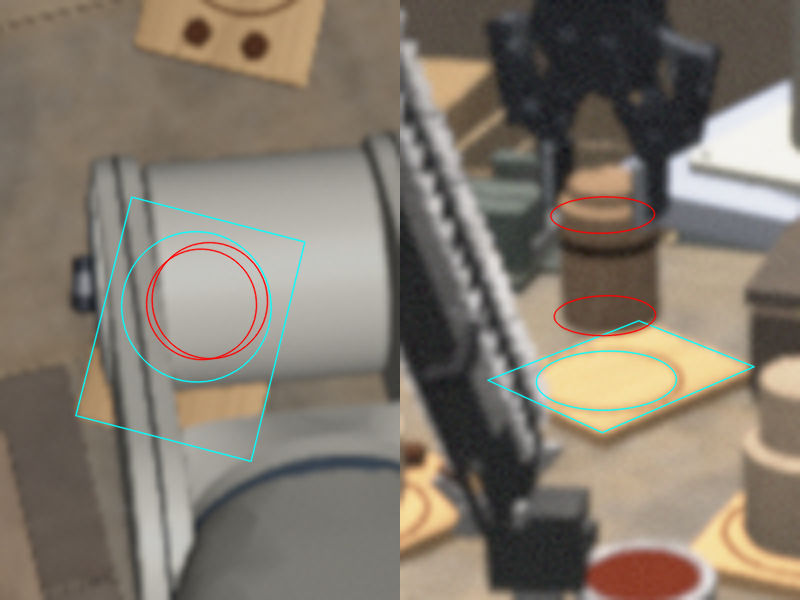

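```bash
python3 - <<'E'
from ov import *
q=vision.get_image("side")
c=(465.1,63.6)
u,v=proj(q,[[*c,60]])[0].astype(int); save(q,"s5")
im=q["frame"][:,:,::-1].copy()
z=cv2.resize(im[v-60:v+30,u-35:u+45],(800,900)[:2],interpolation=cv2.INTER_CUBIC)
for y,col in((35,(0,255,0)),(95,(0,255,0))):
  for zz in (78,88,98,108,118):
    for xx in(455,477):
      a=(proj(q,[[xx,y,zz]])[0]-[u-35,v-60]+.5)*10-.5
      cv2.circle(z,tuple(int(t) for t in a),4,(0,255,0) if zz!=98 else (0,0,255),-1)
cv2.imwrite("pics/g6.png",z[100:700])
E
```

```text
(no output)
```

View pics/g6.png

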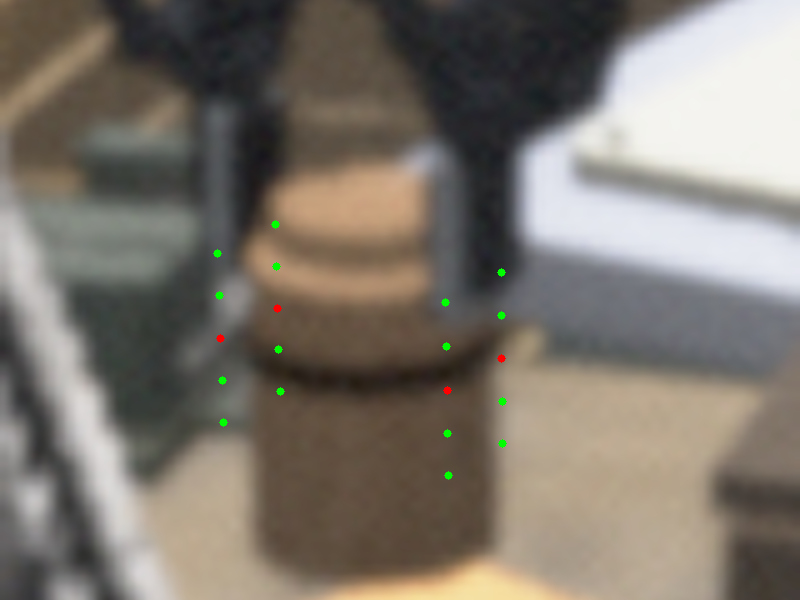

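Call:
play_rows(plan=[[1,0,0,0,0,0],[1.2,0,0,0,0,0],[0.9,0,0,0,0,0],[0.4,0,0,0,0,0],[0.25,0,0,0,0,0],[0.1,0,0,0,0,0],[0,0,0,0,0,0]])

```text
time: 8.38
tool_pos: [466.8, 64.6, 39.6]
ee_rot: [-2.964, 1.57, 0.176]
wrist_force: [-0.0, 0.6, -1.9]
width: 50.2
```

Call:
play_rows(plan=[[0,0,0,0,0,0],[0,0,0,0,0,0],[0,0,0,0,0,0],[0,0,0,0,0,0],[0,0,0,0,0,0]], grip=8.54)

```text
time: 9.0
tool_pos: [466.7, 64.6, 39.5]
ee_rot: [-2.512, 1.571, 0.628]
wrist_force: [-1.0, -0.1, 1.1]
width: 85.5
```

```bash
python3 - <<'E'
from ov import *
q=vision.get_image("side")
c=(465.1,63.6)
u,v=proj(q,[[*c,60]])[0].astype(int); save(q,"s5")
im=q["frame"][:,:,::-1].copy()
z=cv2.resize(im[v-50:v+30,u-40:u+40],(800,800)[:2],interpolation=cv2.INTER_CUBIC)
for y in (20,108):
  for zz in (40,50,60,70,80):
    for xx in(455,477):
      a=(proj(q,[[xx,y,zz]])[0]-[u-40,v-50]+.5)*10-.5
      cv2.circle(z,tuple(int(t) for t in a),4,(0,255,0) if zz!=60 else (0,0,255),-1)
cv2.imwrite("pics/g7.png",z[100:700])
E
```

View pics/g7.png

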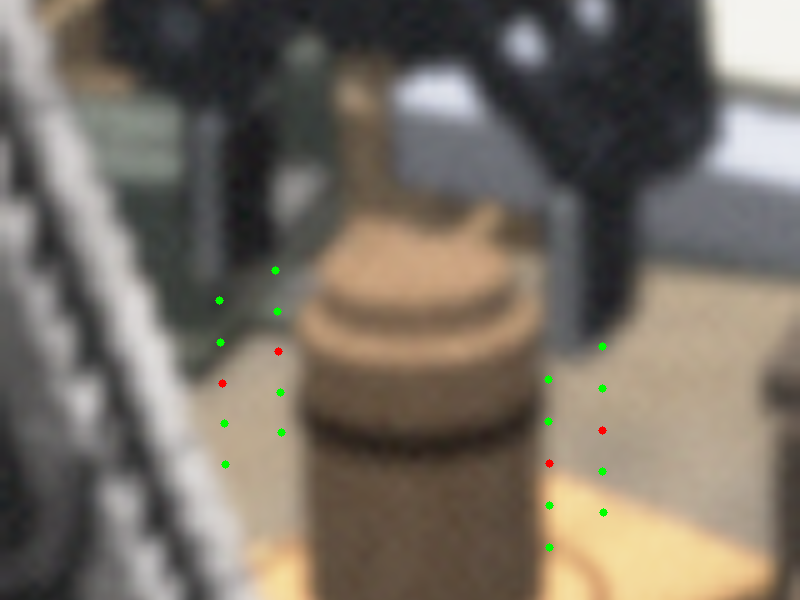

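Call:
play_rows(plan=[[-1,0,0,0,0,0],[-2.5,0,0,0,0,0],[-4,0,0,0,0,0],[-4,0,0,0,0,0],[-3.5,-2,-1,0,0,0],[0,-4,-2,0,0,0],[0,-4.3,-2.3,0,0,0],[0,-4.3,-2.3,0,0,0]])

```text
time: 10.05
tool_pos: [543.7, 211.8, 190.5]
ee_rot: [-2.839, 1.57, 0.3]
wrist_force: [1.2, -0.0, 0.0]
width: 85.7
```

Call:
play_rows(plan=[[0,-2.5,-1.4,0,0,0],[0,-1.2,-0.6,0,0,0],[1,0,0,0,0,0],[3,0,0,0,0,0],[3,0,0,0,0,0],[2,0,0,0,0,0],[0,0,0,0,0,0]])

```text
time: 10.92
tool_pos: [561.7, 246.1, 97.8]
ee_rot: [0.421, 1.567, -2.723]
wrist_force: [-0.1, 0.4, -0.3]
width: 85.3
```

```bash
python3 st.py; python3 - <<'E'
from ov import *
q=vision.get_image("side");p=vision.get_image("top"); save(q,"s6");save(p,"t6")
c=(465.1,63.6)
it=[(L,(255,255,0)) for L in boardlines(*B["none"])]+[(L,(0,0,255)) for L in blank("banded_blank",*c)]
d=(562.7,246.8)
it2=[(L,(255,255,0)) for L in boardlines(*B["one"])]
cv2.imwrite("pics/g8.png",np.vstack([np.hstack([crop(x,i,proj(x,[[*cc,60]])[0],4,400,296) for x in(p,q)]) for cc,i in((c,it),(d,it2))]))
E
```

```text
10.925 [561.675 246.112  97.812] 85.3390728978319 [-0.098  0.396 -0.315] j [ 0.394  0.536  1.719 -0.     0.891  1.967]
[[-0.003 -0.003 -1.   ]
 [-0.002 -1.     0.003]
 [-1.     0.002  0.003]]
18.700000000000003
```

View pics/g8.png

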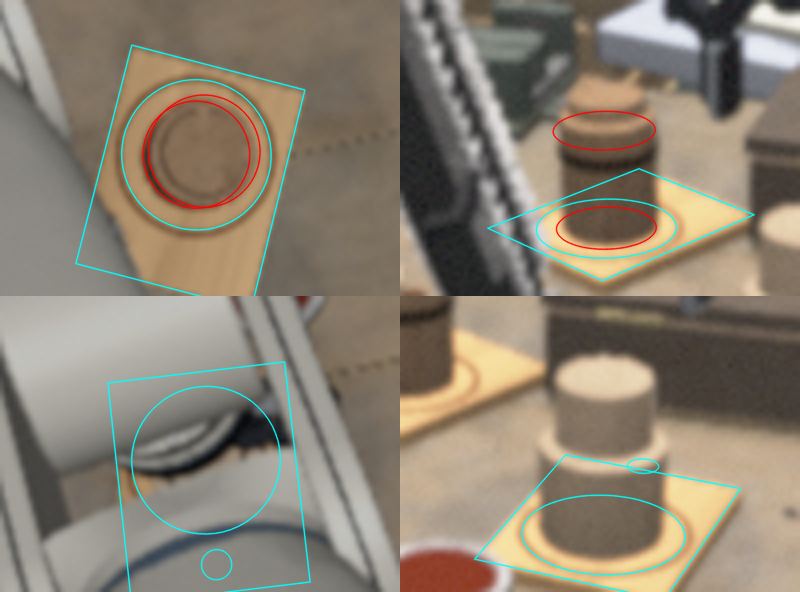

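```bash
python3 - <<'E'
from ov import *
q=vision.get_image("side")
cv2.imwrite("pics/g9.png",crop(q,[],proj(q,[[562,247,120]])[0],5,800,600))
E
```

```text
(no output)
```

View pics/g9.png

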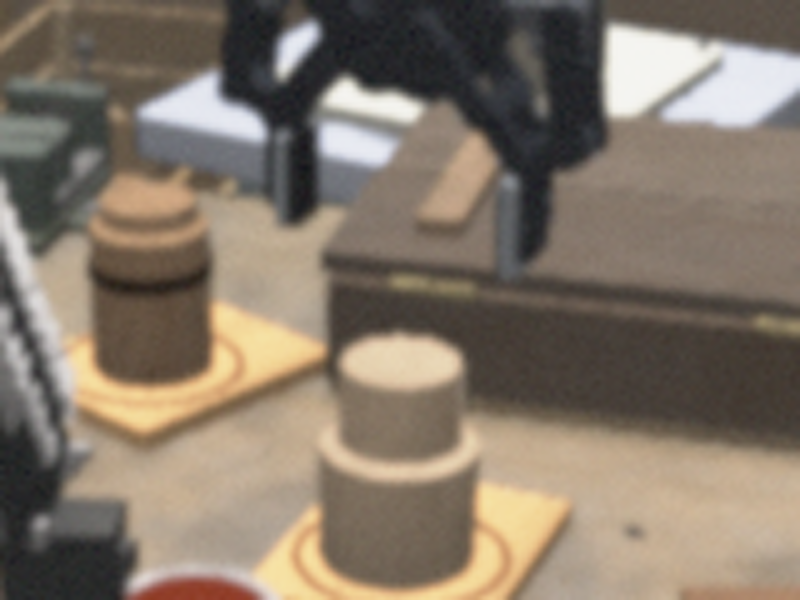

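Call:
play_rows(plan=[[1,-0.1,-0.1,0,0,0],[1.5,0,0,0,0,0],[1.5,0,0,0,0,0],[0.9,0,0,0,0,0],[0.4,0,0,0,0,0],[0,0,0,0,0,0]])

```text
time: 11.82
tool_pos: [564.0, 248.3, 46.1]
ee_rot: [0.378, 1.57, -2.766]
wrist_force: [-0.8, 0.2, -0.8]
width: 85.7
```

```bash
python3 - <<'E'
from ov import *
q=vision.get_image("side");p=vision.get_image("top")
cv2.imwrite("pics/g10.png",np.hstack([crop(x,[],proj(x,[[562,247,90]])[0],5,400,600) for x in(p,q)]))
E
```

```text
(no output)
```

View pics/g10.png

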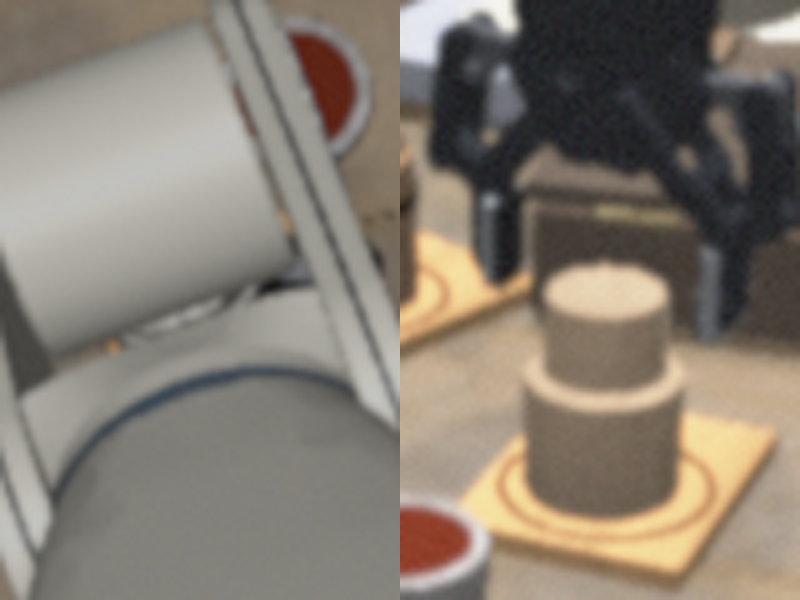

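Call:
play_rows(plan=[[0.4,0,0.1,0,0,0],[0,0,0,0,0,0]])

```text
time: 12.18
tool_pos: [562.9, 248.3, 42.3]
ee_rot: [0.377, 1.57, -2.767]
wrist_force: [0.3, 0.0, 0.7]
width: 85.8
```

Call:
play_rows(plan=[[0,0,0,0,0,0],[0,0,0,0,0,0],[0,0,0,0,0,0],[0,0,0,0,0,0],[0,0,0,0,0,0],[0,0,0,0,0,0],[0,0,0,0,0,0]], grip=3)

```text
time: 13.05
tool_pos: [563.5, 248.4, 43.0]
ee_rot: [-2.853, 1.57, 0.287]
wrist_force: [-0.6, -1.2, 5.2]
width: 43.5
```

```bash
python3 - <<'E'
from ov import *
q=vision.get_image("side");p=vision.get_image("top")
cv2.imwrite("pics/g11.png",np.hstack([crop(x,[],proj(x,[[562,247,90]])[0],5,400,600) for x in(p,q)]))
E
```

```text
(no output)
```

View pics/g11.png

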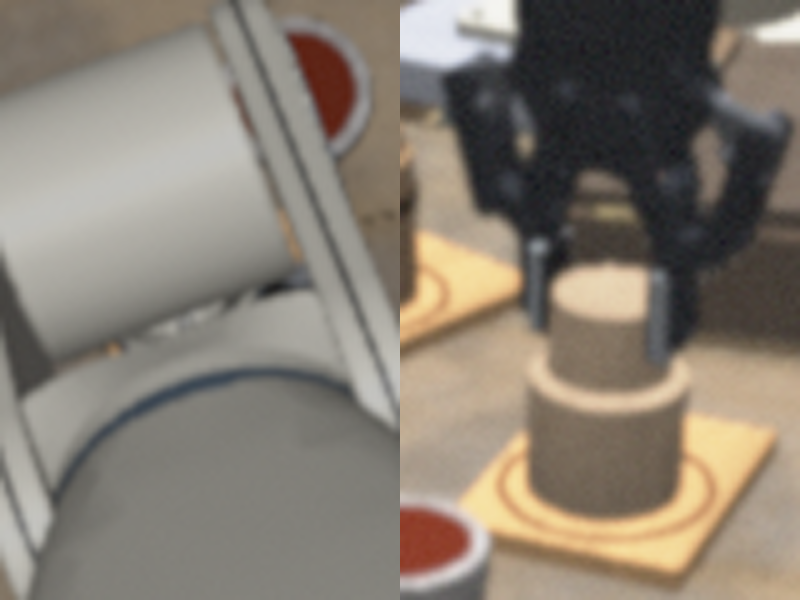

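Call:
play_rows(plan=[[-0.5,0,0,0,0,0],[-1.5,0,0,0,0,0],[-2.5,0,0,0,0,0],[-3,0,0,0,0,0],[-2.5,0.5,0.1,0,0,0],[-0.5,2,0.4,0,0,0],[0,3.5,0.7,0,0,0],[0,4,0.9,0,0,0]])

```text
time: 14.15
tool_pos: [540.7, 146.6, 146.8]
ee_rot: [0.445, 1.57, -2.699]
wrist_force: [0.2, 0.1, -1.9]
width: 43.8
```

Call:
play_rows(plan=[[0,4,0.9,0,0,0],[0,4,0.9,0,0,0],[0,4,0.9,0,0,0],[0,4,0.9,0,0,0],[0,4,0.9,0,0,0],[0,3.5,0.7,0,0,0],[0,2,0.4,0,0,0],[0,1,0.2,0,0,0]])

```text
time: 15.15
tool_pos: [481.8, -117.8, 146.9]
ee_rot: [-0.186, 1.569, 2.951]
wrist_force: [0.3, -0.0, -1.2]
width: 43.4
```

```bash
python3 st.py; python3 - <<'E'
from st import *
print(rows([483,-128.4,45],np.array([[0,0,-1],[0,-1,0],[-1,0,0.]])))
from ov import *
q=vision.get_image("side");p=vision.get_image("top")
it=[(L,(255,255,0)) for L in boardlines(*B["three"])]
cv2.imwrite("pics/g12.png",np.hstack([crop(x,it,proj(x,[[482,-129,90]])[0],4,400,600) for x in(p,q)]))
E
```

```text
15.15 [ 481.781 -117.76   146.892] 43.40359932485802 [ 0.285 -0.022 -1.211] j [-0.264  0.311  1.952 -0.     0.88   1.311]
[[-0.001 -0.004 -1.   ]
 [ 0.    -1.     0.004]
 [-1.    -0.     0.001]]
18.700000000000003
(array([10.189,  1.066, -0.141]), array([-0.004,  0.001,  0.   ]))
```

View pics/g12.png

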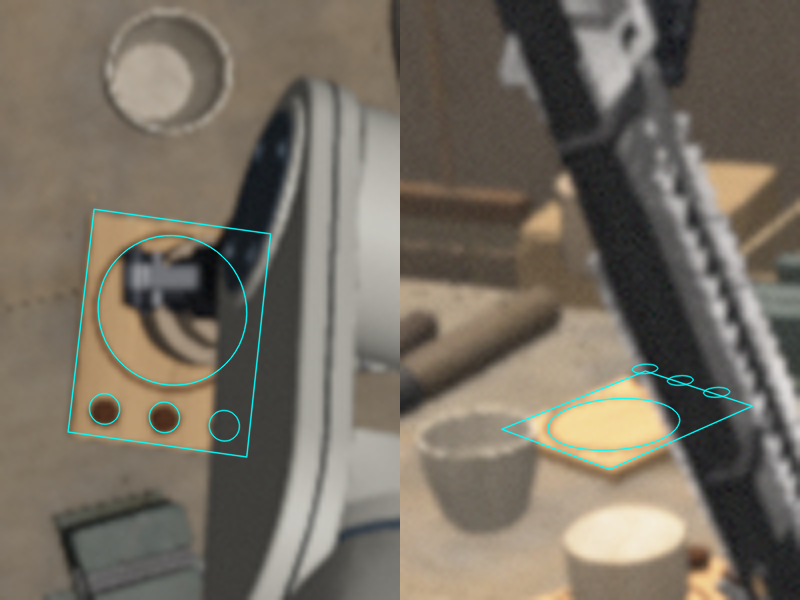

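Call:
play_rows(plan=[[0.5,0.5,-0.1,-0.004,0,0],[1.5,0.5,0,0,0,0],[2,0.1,0,0,0,0],[2,0,0,0,0,0],[2,0,0,0,0,0],[0.8,0,0,0,0,0],[0,0,0,0,0,0]])

```text
time: 16.12
tool_pos: [483.8, -127.1, 58.6]
ee_rot: [-0.29, 1.569, 2.854]
wrist_force: [0.1, 0.4, -1.9]
width: 43.7
```

```bash
python3 - <<'E'
from st import *
print(rows([483,-128.4,43.3],np.array([[0,0,-1],[0,-1,0],[-1,0,0.]])))
from ov import *
q=vision.get_image("side");p=vision.get_image("top")
it=[(L,(255,255,0)) for L in boardlines(*B["three"])]+[(L,(0,0,255)) for L in blank("stepped_blank",481.5,-129.4,27)]
cv2.imwrite("pics/g13.png",np.hstack([crop(x,it,proj(x,[[482,-129,60]])[0],4,400,600) for x in(p,q)]))
E
```

```text
(array([1.529, 0.13 , 0.079]), array([0.002, 0.002, 0.   ]))
```

View pics/g13.png

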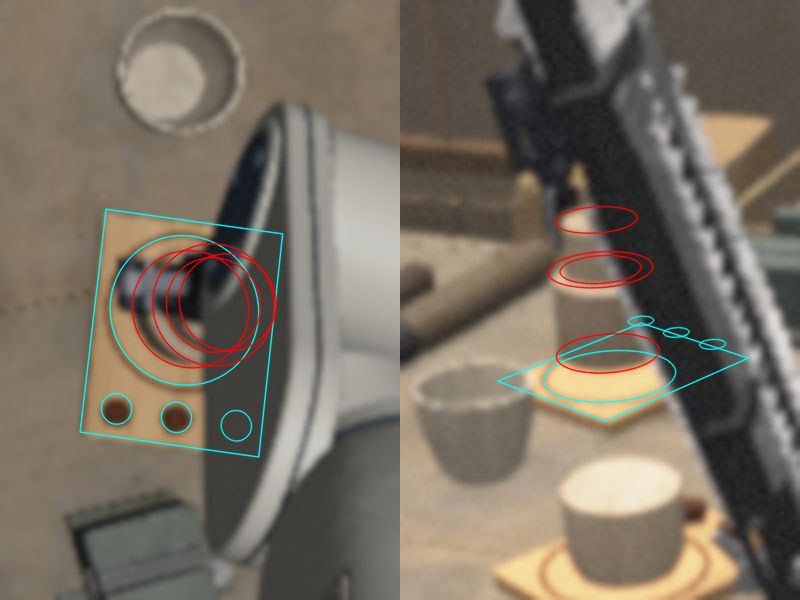

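Matches the expected outline in both views. Lower and release.

Call:
play_rows(plan=[[0.6,0.1,0.1,0,0,0],[0.4,0,0,0,0,0],[0.3,0,0,0,0,0],[0.15,0,0,0,0,0],[0.1,0,0,0,0,0],[0,0,0,0,0,0]])

```text
time: 16.98
tool_pos: [483.3, -128.4, 43.9]
ee_rot: [-0.972, 1.571, 2.171]
wrist_force: [-0.1, -1.0, -2.3]
width: 43.6
```

Call:
play_rows(plan=[[0,0,0,0,0,0],[0,0,0,0,0,0],[0,0,0,0,0,0],[0,0,0,0,0,0],[0,0,0,0,0,0]], grip=8.54)

```text
time: 17.6
tool_pos: [483.4, -128.4, 44.0]
ee_rot: [2.992, 1.571, -0.148]
wrist_force: [0.5, 0.2, 0.2]
width: 85.4
```

Call:
play_rows(plan=[[-1,0,0,0,0,0],[-2.5,0,0,0,0,0],[-4,0,0,0,0,0],[-4,0,0,0,0,0],[-1,-2,-2,0,0,0],[0,-4,-4,0,0,0],[0,-4,-4,0,0,0],[0,-4,-4,0,0,0]])

```text
time: 18.6
tool_pos: [624.3, 13.1, 169.9]
ee_rot: [3.043, 1.57, -0.097]
wrist_force: [0.7, -1.1, 1.0]
width: 85.7
```

```bash
python3 - <<'E'
from st import *
print(rows([664,40.5,100],np.array([[0,0,-1],[0,-1,0],[-1,0,0.]])))
from ov import *
q=vision.get_image("side");p=vision.get_image("top")
it=[(L,(255,255,0)) for L in boardlines(*B["three"])]+[(L,(0,0,255)) for L in blank("stepped_blank",481.5,-129.4)]
cv2.imwrite("pics/g14.png",np.hstack([crop(x,it,proj(x,[[482,-129,60]])[0],4,400,600) for x in(p,q)]))
E
```

```text
(array([ 6.995, -2.736, -3.971]), array([ 0.002, -0.001, -0.   ]))
```

View pics/g14.png

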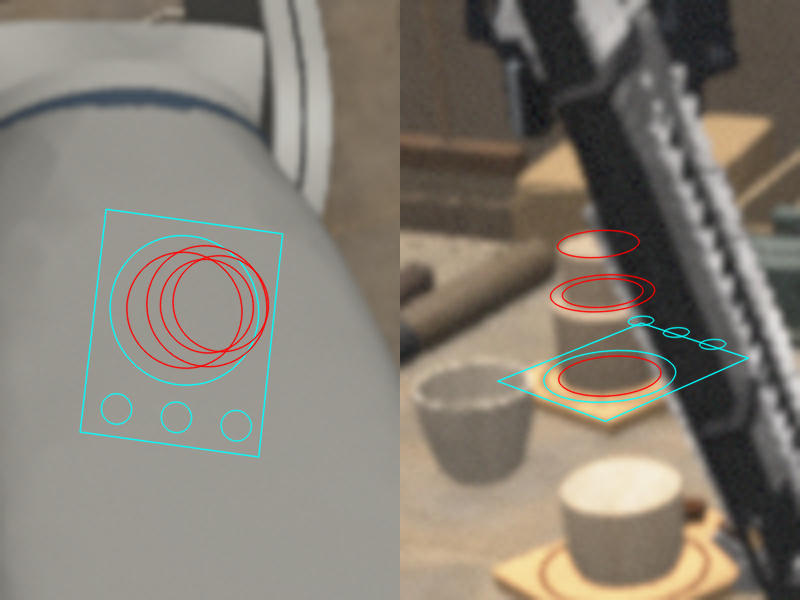

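Call:
play_rows(plan=[[0,-1.5,-2,0,0,0],[0,-1.2,-2,0,0,0],[2,0,0,0,0,0],[3.5,0,0,0,0,0],[3.5,0,0,0,0,0],[2.5,0,0,0,0,0],[1.2,0,0,0,0,0],[0.3,0,0,0,0,0]])

```text
time: 19.7
tool_pos: [661.8, 38.3, 38.0]
ee_rot: [0.077, 1.569, -3.064]
wrist_force: [-0.7, -0.8, 0.5]
width: 85.4
```

```bash
python3 - <<'E'
from st import *
print(rows([664,40.3,0],np.array([[0,0,-1],[0,-1,0],[-1,0,0.]])))
from ov import *
q=vision.get_image("side");p=vision.get_image("top")
def T(z): return [np.array([[653,40+s*42.5,z],[675,40+s*42.5,z]]) for s in(-1,1)]
it=[(L,(255,255,0)) for L in boardlines(*B["two"])]+[(L,(0,0,255)) for L in T(45)]+[(L,(0,255,0)) for L in T(85)]
cv2.imwrite("pics/g15.png",np.hstack([crop(x,it,proj(x,[[664,40,60]])[0],5,400,600) for x in(p,q)]))
E
```

```text
(array([ 3.799, -0.198, -0.227]), array([ 0.001,  0.002, -0.   ]))
```

View pics/g15.png

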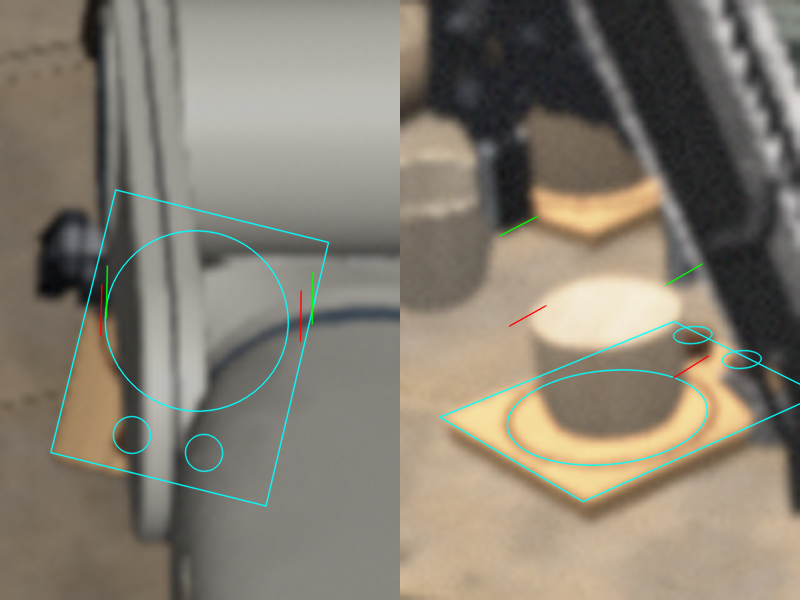

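Call:
play_rows(plan=[[0.8,-0.1,-0.1,0,0,0],[1,-0.1,-0.1,0,0,0],[1,0,0,0,0,0],[0.6,0,0,0,0,0],[0.4,0,0,0,0,0],[0,0,0,0,0,0]])

```text
time: 20.55
tool_pos: [664.8, 40.9, 0.5]
ee_rot: [0.028, 1.57, -3.112]
wrist_force: [-0.5, 0.7, 0.5]
width: 85.4
```

```bash
python3 - <<'E'
from ov import *
q=vision.get_image("side");p=vision.get_image("top")
cv2.imwrite("pics/g16.png",np.hstack([crop(x,[],proj(x,[[664,40,60]])[0],5,400,600) for x in(p,q)]))
E
```

```text
(no output)
```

View pics/g16.png

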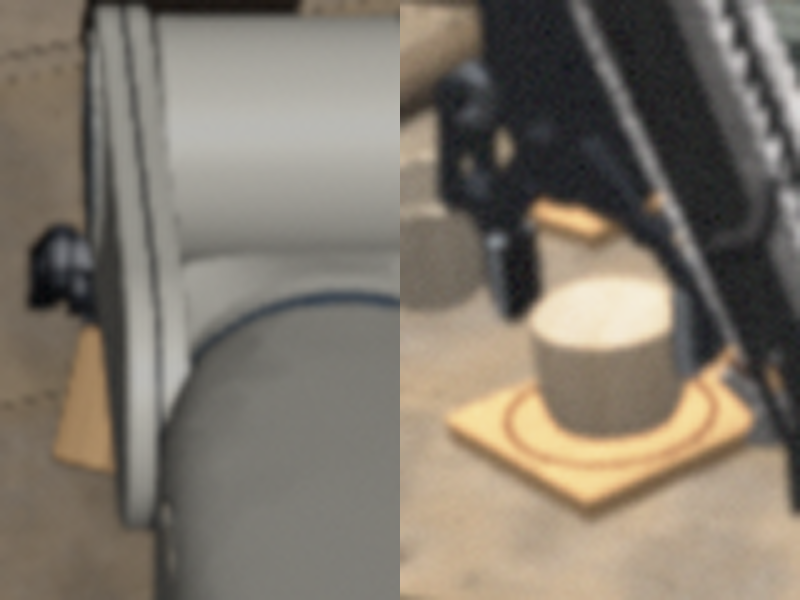

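Call:
play_rows(plan=[[0.4,0,0,0,0,0],[0.3,0,0,0,0,0],[0,0,0,0,0,0]])

```text
time: 21.02
tool_pos: [664.7, 40.9, -6.4]
ee_rot: [0.041, 1.57, -3.099]
wrist_force: [-0.9, 0.6, -0.4]
width: 85.1
```

Call:
play_rows(plan=[[0,0,0,0,0,0],[0,0,0,0,0,0],[0,0,0,0,0,0],[0,0,0,0,0,0],[0,0,0,0,0,0],[0,0,0,0,0,0],[0,0,0,0,0,0]], grip=4)

```text
time: 21.9
tool_pos: [665.4, 40.9, -5.6]
ee_rot: [-3.14, 1.57, 0.003]
wrist_force: [-0.8, -0.5, 5.8]
width: 57.5
```

```bash
python3 - <<'E'
from ov import *
q=vision.get_image("side");p=vision.get_image("top")
it=[(L,(0,0,255)) for L in blank("rounded_blank",662.9,39.1)]
cv2.imwrite("pics/g17.png",np.hstack([crop(q,i,proj(q,[[664,40,60]])[0],5,400,600) for i in([],it)]))
E
```

```text
(no output)
```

View pics/g17.png

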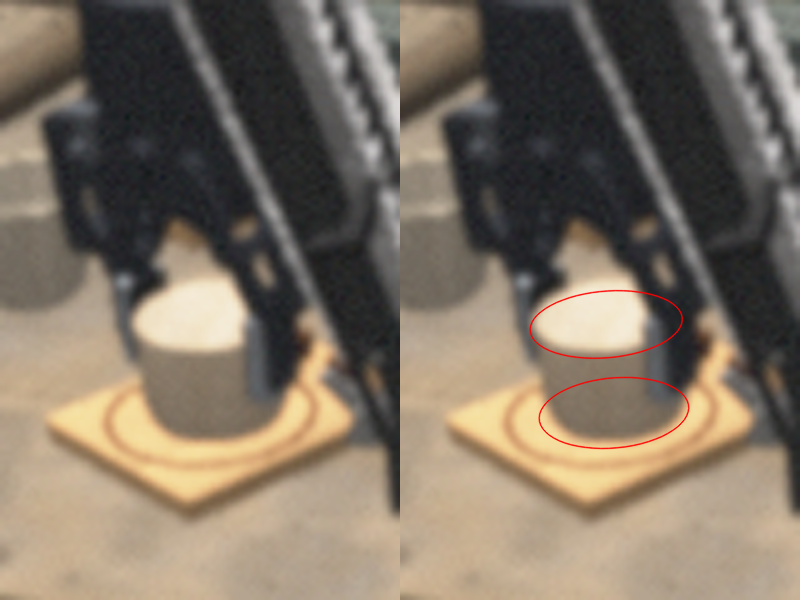

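Call:
play_rows(plan=[[-0.5,0,0,0,0,0],[-1.5,0,0,0,0,0],[-2,0,0,0,0,0],[-2,-0.5,0.5,0,0,0],[-1,-1.5,1.2,0,0,0],[0,-3,1.8,0,0,0],[0,-3.5,1.8,0,0,0],[0,-3.5,1.8,0,0,0]])

```text
time: 23.0
tool_pos: [592.0, 162.4, 64.4]
ee_rot: [-0.419, 1.57, 2.724]
wrist_force: [-0.1, -0.6, -1.1]
width: 57.6
```

Call:
play_rows(plan=[[0,-3.5,1.5,0,0,0],[0,-3,1,0,0,0],[0,-1.6,0.4,0,0,0],[0,-0.8,0.1,0,0,0],[0,0,0,0,0,0]])

```text
time: 23.62
tool_pos: [563.8, 249.7, 64.0]
ee_rot: [2.923, 1.571, -0.217]
wrist_force: [1.1, 0.2, -0.5]
width: 57.3
```

```bash
python3 - <<'E'
from st import *
o,R=st(); print(o["tool_pos"],rows([564.1,249.4,-5.5],np.array([[0,0,-1],[0,-1,0],[-1,0,0.]])))
from ov import *
q=vision.get_image("side");p=vision.get_image("top")
dz=o["tool_pos"][2]+5.5; x,y=o["tool_pos"][:2]-[2,1.2]
it=[(L,(255,255,0)) for L in boardlines(*B["one"])]+[(L,(0,0,255)) for L in blank("rounded_blank",x,y,12+dz)]
cv2.imwrite("pics/g18.png",np.hstack([crop(a,it,proj(a,[[x,y,60]])[0],5,400,600) for a in(p,q)]))
E
```

```text
[563.779 249.73   64.023] (array([ 6.952,  0.033, -0.03 ]), array([ 0.002, -0.   , -0.   ]))
```

View pics/g18.png

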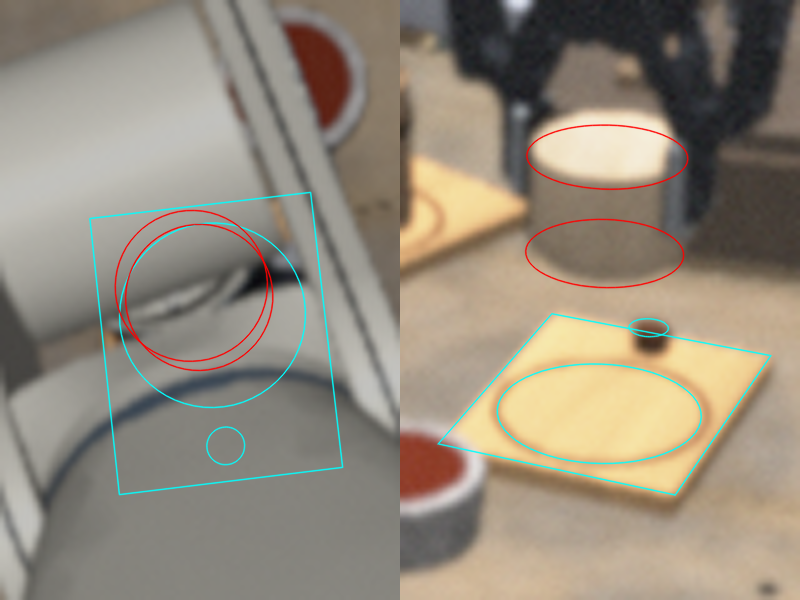

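Call:
play_rows(plan=[[1,-0.1,0,0,0,0],[1.5,-0.1,0,0,0,0],[1.5,-0.1,0,0,0,0],[1.2,0,0,0,0,0],[0.8,0,0,0,0,0],[0.5,0,0,0,0,0],[0,0,0,0,0,0]])

```text
time: 24.6
tool_pos: [563.5, 252.7, -1.3]
ee_rot: [0.328, 1.57, -2.812]
wrist_force: [0.4, -0.7, -1.1]
width: 57.1
```

```bash
python3 - <<'E'
from ov import *
q=vision.get_image("side");p=vision.get_image("top")
cv2.imwrite("pics/g19.png",np.hstack([crop(a,[],proj(a,[[564,248,30]])[0],8,400,600) for a in(p,q)]))
E
```

```text
(no output)
```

View pics/g19.png

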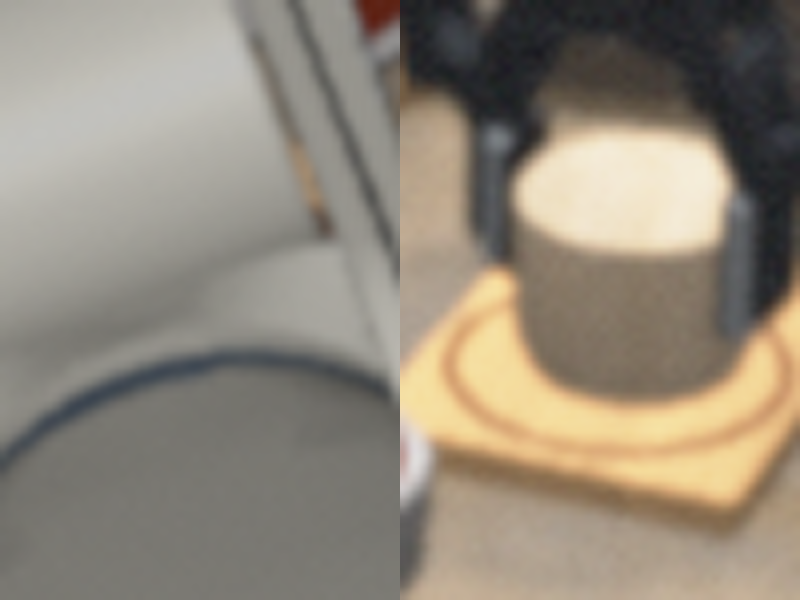

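```bash
python3 - <<'E'
from ov import *
q=vision.get_image("side")
ims=[]
for xy in((562.1,248.2),(562,251)):
  it=[(L,(255,255,0)) for L in boardlines(*B["one"])[:2]+[circ(B["one"][:2],41.5,12)]]+[(L,(0,0,255)) for L in [circ(xy,30,z) for z in (16,36,52)]]
  ims.append(crop(q,it,proj(q,[[564,248,30]])[0],8,400,600))
cv2.imwrite("pics/g20.png",np.hstack(ims))
E
```

```text
(no output)
```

View pics/g20.png

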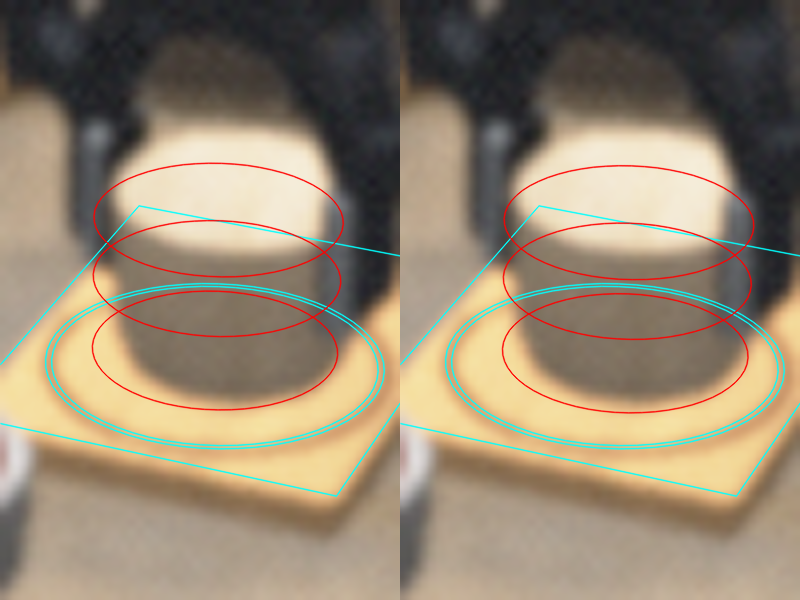

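Call:
play_rows(plan=[[0,0.15,-0.15,0,0,0],[0,0.15,-0.15,0,0,0],[0.2,0,0,0,0,0],[0.15,0,0,0,0,0],[0.1,0,0,0,0,0],[0,0,0,0,0,0]])

```text
time: 25.5
tool_pos: [566.5, 249.7, -5.5]
ee_rot: [0.464, 1.571, -2.676]
wrist_force: [-0.5, -0.3, 1.1]
width: 57.4
```

Call:
play_rows(plan=[[0,0,0,0,0,0],[0,0,0,0,0,0],[0,0,0,0,0,0],[0,0,0,0,0,0],[0,0,0,0,0,0]], grip=8.54)

```text
time: 26.12
tool_pos: [566.6, 249.7, -5.6]
ee_rot: [-3.098, 1.571, 0.046]
wrist_force: [0.1, -1.0, -0.6]
width: 85.2
```

Call:
play_rows(plan=[[-1,0,0,0,0,0],[-2.5,0,0,0,0,0],[-4,0,0,0,0,0],[-4,0,0,0,0,0],[-4,0,0,0,0,0],[-2,2,2,0,0,0],[0,4,2,0,0,0],[0,4,2,0,0,0]])

```text
time: 27.12
tool_pos: [506.4, 148.9, 170.6]
ee_rot: [-2.926, 1.569, 0.218]
wrist_force: [1.0, 0.3, -0.1]
width: 85.2
```

Call:
play_rows(plan=[[0,4,2,0,0,0],[0,4,1.5,0,0,0],[0,0.3,0,0,0,0],[0,0,0,0,0,0]])

```text
time: 27.62
tool_pos: [472.7, 66.6, 170.1]
ee_rot: [-2.891, 1.569, 0.251]
wrist_force: [0.6, -0.1, 0.1]
width: 85.5
```

```bash
python3 - <<'E'
from st import *
o,R=st(); print(o["tool_pos"],rows([466.7,64.6,39.5],np.array([[0,0,-1],[0,-1,0],[-1,0,0.]])))
from ov import *
bl=dict(stepped_blank=(481.5,-129.4),banded_blank=(465.1,63.6),rounded_blank=(562.1,248.2))
for c in("top","side"):
  sheet(vision.get_image(c),bl,"q_"+c)
  cv2.imwrite("pics/q_%s.png"%c,cv2.imread("pics/q_%s.png"%c)[:600])
E
```

```text
[472.662  66.584 170.147] (array([13.064,  0.203,  0.617]), array([ 0.001, -0.002,  0.   ]))
```

View pics/q_top.png

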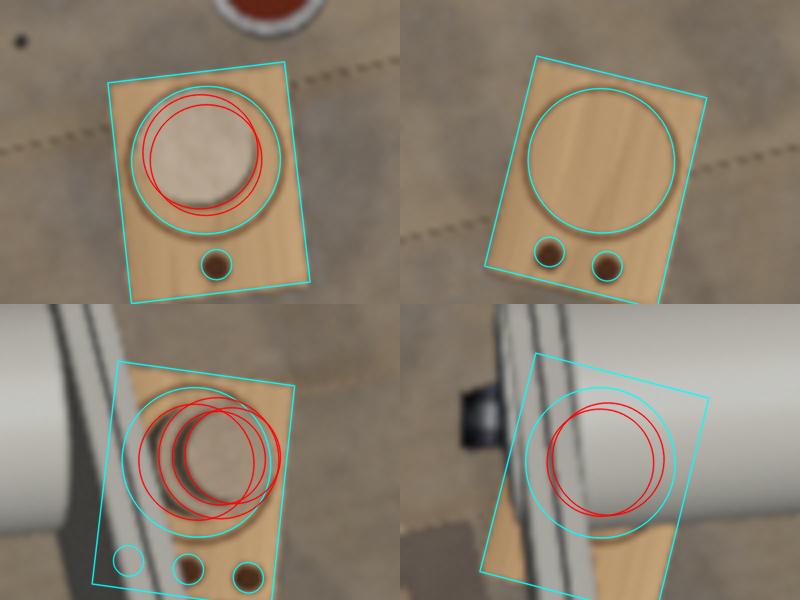

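View pics/q_side.png

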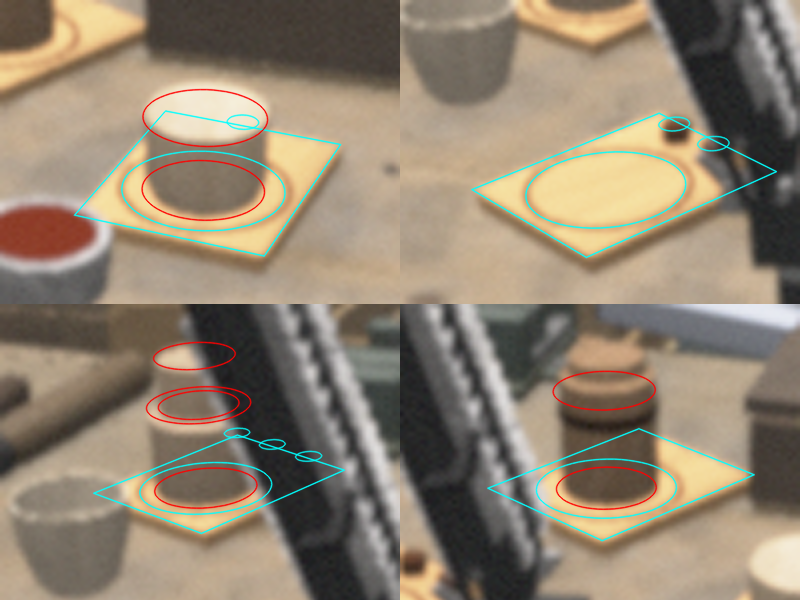

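Call:
play_rows(plan=[[0,0.1,0.3,0,0,0],[2,0.1,0.3,0,0,0],[3,0,0,0,0,0],[3,0,0,0,0,0],[2.5,0,0,0,0,0],[1.7,0,0,0,0,0],[0.7,0,0,0,0,0],[0,0,0,0,0,0]])

```text
time: 28.72
tool_pos: [465.8, 64.8, 40.2]
ee_rot: [0.096, 1.57, -3.043]
wrist_force: [-0.1, 0.1, -0.2]
width: 85.8
```

Call:
play_rows(plan=[[0,0,0,0,0,0],[0,0,0,0,0,0],[0,0,0,0,0,0],[0,0,0,0,0,0],[0,0,0,0,0,0],[0,0,0,0,0,0],[0,0,0,0,0,0]], grip=3)

```text
time: 29.6
tool_pos: [467.0, 64.5, 41.6]
ee_rot: [-3.063, 1.569, 0.08]
wrist_force: [-1.2, -1.3, 8.5]
width: 49.8
```

Call:
play_rows(plan=[[-0.5,0,0,0,0,0],[-1.5,0,0,0,0,0],[-2,0,0,0,0,0],[-1.5,0.1,-0.5,0,0,0],[-0.5,0.2,-1.5,0,0,0],[0,0.4,-3,0,0,0],[0,0.4,-3.5,0,0,0],[0,0.4,-3.5,0,0,0]])

```text
time: 30.6
tool_pos: [587.7, 49.4, 100.5]
ee_rot: [-3.102, 1.571, 0.042]
wrist_force: [-0.1, 0.0, -1.6]
width: 50.3
```

Call:
play_rows(plan=[[0,0.4,-3.5,0,0,0],[0,0.3,-2.7,0,0,0],[0,0.2,-1.4,0,0,0],[0,0.1,-0.6,0,0,0],[0,0,0,0,0,0]])

```text
time: 31.22
tool_pos: [667.5, 39.8, 100.2]
ee_rot: [0.01, 1.57, -3.13]
wrist_force: [-0.8, -0.5, -1.7]
width: 49.9
```

```bash
python3 - <<'E'
from st import *
o,R=st(); print(o["tool_pos"],o["width"],rows([668.7,39.9,41.8],np.array([[0,0,-1],[0,-1,0],[-1,0,0.]])))
E
```

```text
[667.519  39.847 100.167] 49.92487876756834 (array([ 5.837, -0.005, -0.123]), array([ 0.002,  0.001, -0.   ]))
```

Call:
play_rows(plan=[[1,0,-0.1,0,0,0],[1.5,0,0,0,0,0],[1.5,0,0,0,0,0],[0.8,0,0,0,0,0],[0.4,0,0,0,0,0],[0,0,0,0,0,0]])

```text
time: 31.98
tool_pos: [669.0, 39.9, 48.2]
ee_rot: [-0.042, 1.57, 3.101]
wrist_force: [-0.7, 0.2, -1.6]
width: 49.3
```

```bash
python3 - <<'E'
from ov import *
q=vision.get_image("side"); o=readout.get_obs(); z0=12+o["tool_pos"][2]-41.6
it=[(L,(255,255,0)) for L in boardlines(*B["two"])]+[(circ((666.8,39),28.5,z),(0,0,255)) for z in(z0,z0+50)]
cv2.imwrite("pics/g22.png",np.hstack([crop(q,i,proj(q,[[667,39,50]])[0],5,400,600) for i in([],it)]))
E
```

```text
(no output)
```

View pics/g22.png

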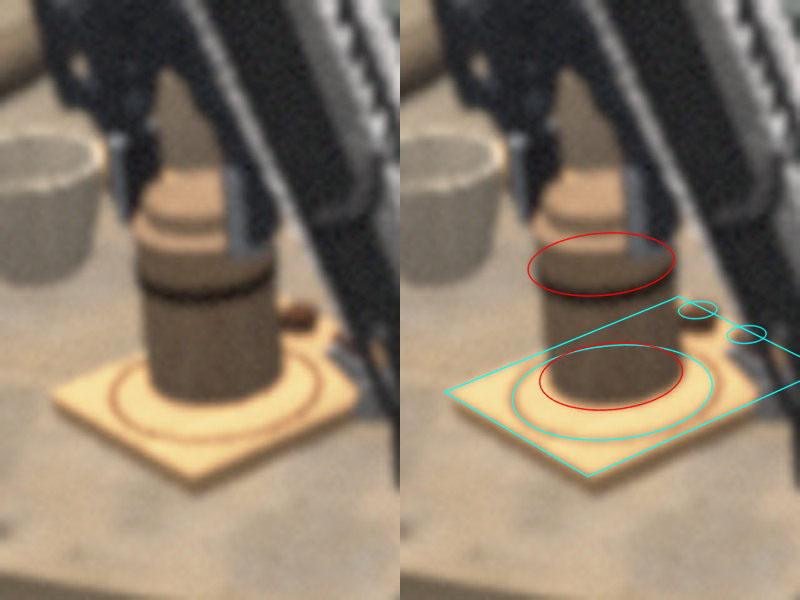

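Call:
play_rows(plan=[[0.25,0,0,0,0,0],[0.2,0,0,0,0,0],[0.1,0,0,0,0,0],[0.08,0,0,0,0,0],[0,0,0,0,0,0]])

```text
time: 32.65
tool_pos: [669.0, 39.9, 42.1]
ee_rot: [0.018, 1.571, -3.122]
wrist_force: [-0.6, -0.8, -1.3]
width: 50.1
```

Call:
play_rows(plan=[[0,0,0,0,0,0],[0,0,0,0,0,0],[0,0,0,0,0,0],[0,0,0,0,0,0],[0,0,0,0,0,0]], grip=8.54)

```text
time: 33.28
tool_pos: [669.0, 39.9, 42.1]
ee_rot: [3.067, 1.571, -0.072]
wrist_force: [-0.2, 0.0, 0.4]
width: 85.8
```

Call:
play_rows(plan=[[-1,0,0,0,0,0],[-2.5,0,0,0,0,0],[-4,0,0,0,0,0],[-4,0,0,0,0,0],[-4,0,0,0,0,0],[-4,2,1,0,0,0],[0,4,3,0,0,0],[0,4,3,0,0,0]])

```text
time: 34.28
tool_pos: [598.8, -61.0, 238.6]
ee_rot: [2.964, 1.569, -0.175]
wrist_force: [-0.2, -0.4, -0.8]
width: 85.4
```

Call:
play_rows(plan=[[0,5,3,0,0,0],[0,5,3,0,0,0],[0,5,3,0,0,0],[0,5,2,0,0,0],[0,5,2,0,0,0],[0,5,2,0,0,0],[0,3,1,0,0,0],[0,0,0,0,0,0]])

```text
time: 35.28
tool_pos: [439.0, -392.5, 237.8]
ee_rot: [2.232, 1.57, -0.911]
wrist_force: [-0.4, 0.1, -0.7]
width: 85.7
```

```bash
python3 - <<'E'
from ov import *
bl=dict(stepped_blank=(481.5,-129.4),banded_blank=(666.8,39),rounded_blank=(562.1,248.2))
for c in("top","side"):
  p=vision.get_image(c); save(p,"f_"+c)
  sheet(p,bl,"r_"+c)
  cv2.imwrite("pics/r_%s.png"%c,cv2.imread("pics/r_%s.png"%c)[:600])
  for n in "rounded_blank banded_blank stepped_blank cup wax_tin sanding_block".split():
        print(n,[(np.round(d["xyz"],0),round(d["p"],2)) for d in spotter.spot_in(p,n)][:1])
E
```

```text
rounded_blank [(array([562., 250.,  63.]), 0.73)]
banded_blank [(array([658.,  42.,  89.]), 0.73)]
stepped_blank [(array([ 480., -121.,   95.]), 0.55)]
cup [(array([ 609., -127.,   20.]), 0.63)]
wax_tin [(array([660., 218.,  26.]), 0.9)]
sanding_block [(array([549., 402.,  29.]), 0.93)]
rounded_blank [(array([581., 266.,  48.]), 0.63)]
banded_blank [(array([680.,  52.,  64.]), 0.79)]
stepped_blank [(array([ 500., -118.,   51.]), 0.72)]
cup [(array([ 612., -109.,   42.]), 0.96)]
wax_tin [(array([673., 232.,  26.]), 0.56)]
sanding_block [(array([564., 410.,  28.]), 0.81)]
```

View pics/r_top.png

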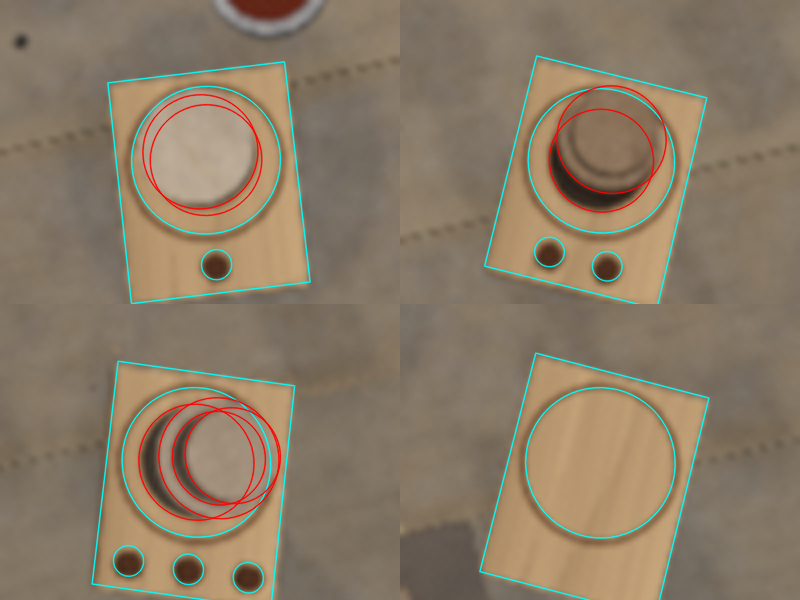

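View pics/f_side.png

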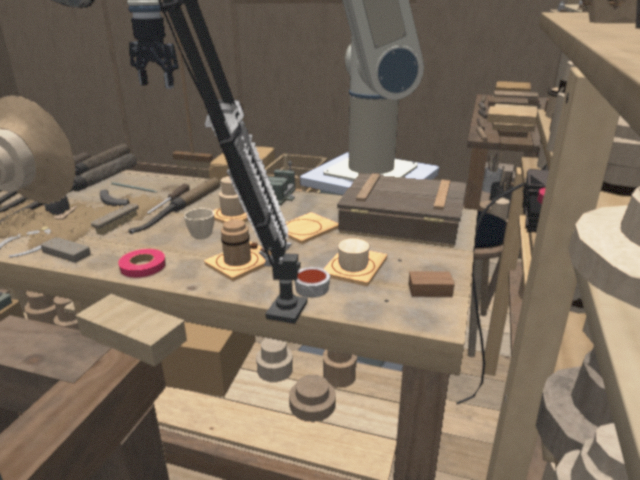

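The final pictures show all three blanks upright and inside their rings. In the top view they match the centred outlines to about 2–3 mm. The cup, wax tin and sanding block look unmoved, and the gripper is clear.

```bash
python3 -c "
from station import ctrl; print(ctrl.sign_off())"
```

```text
the job is handed in; nothing more can be done
None
```

The job is handed in at about 35 s of the 104 s allowed; sign-off gives no verdict. I parked the banded blank on the board with no pins. Then I moved the stepped blank to three pins, the rounded blank to one pin, and the banded blank to two pins.

**Final checks:**
- **Blanks:** the last top picture shows all three upright, with the centred outlines matching to about 2–3 mm against the 12 mm allowed. In the last side picture all three also stand upright on the right boards.
- **Bystanders:** the cup, wax tin and sanding block are within about 4 mm of where the trained network first found them, which is within its own error.
- **Gripper:** it is well clear of everything, about 240 mm above the bench.

**What disagreed:**
- **Fingertips:** in the side pictures they appeared about 33 mm farther back than the stated tool point. I set the grasp heights from those pictures, so the reported tool height went slightly below the bench (about -6 mm) when I gripped the rounded blank. The fingers themselves stayed clear of the board.
- **Finger opening:** the reading was a few millimetres smaller than the stated blank diameters.
- **Cameras:** the top and side views differed by about 2–4 mm in position. I trusted the top view for the boards and used a blend of the two for the rounded blank.

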